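Index the decorating turntable and scribe the open icing seam

ROBOT

A 7-joint arm with a two-finger parallel gripper is mounted at the origin on the work surface. World frame = base frame: x ahead of the robot, y to its left, z up, the work surface at z = 0. Lengths are in m, angles in rad, forces in N, time in s.
With the tool pointing down it reaches from about 0.4 to 0.85 m from the base axis. Payload 10.4 kg.
Tool frame: the origin (TCP) lies between the finger pads; the fingertips stand 8 mm ahead of it and the grasp point (between the pads) lies 11 mm behind it; z points along the fingers, x is the direction in which the jaws open and shut, and the axes are right-handed (so a half turn about z gives the same grasp; the last joint's range is limited). The gripper opens to 87 mm and grips with 3 to 60 N. Pads are 19 mm wide; open, the fingers measure 117 mm over their backs; the gripper's body (75 mm by 190 mm) begins 51 mm behind the grasp point.
Start: joints at [-0.023, 0.332, -0.065, 1.46, 0.022, 1.35, -0.088], TCP at [0.625, 0, 0.231] pointing down, gripper open.
Joint ranges: [-2.6, 2.6], [-0.5, 2.12], [-1.47, 1.34], [0.16, 2.42], [-1.27, 4.41], [0.06, 2.06], [-2.6, 2.6]. Speed limits (rad/s): [2.22, 2.22, 2.79, 2.79, 3.14, 3.14, 3.14].

INTERFACE

Orientations are given as a unit quaternion [x, y, z, w].
In Python, from bench import r, viewer gives the robot as it stands.
- The arm moves only by the tool apply_moves, never from a script. Its argument "increments" is a list of rows, each an object with "grip": the closure in counts, from 0 (fully open) to 255 (shut); "xyz": the shift along the tool's x, y, z in mm, a list of three; "rotation": the turn, a rotation vector about the tool's x, y, z in degrees, a list of three. A call has 1 to 5 rows; each row is the pose to reach, as a shift and turn from the pose measured when the call began, along the tool's axes at that moment; what a row does not reach only later rows make up. A row lasts 1/8 s, in which the tool goes at most 62.5 mm and 10.7 degrees, less where a joint would pass 70% of its speed; a pose out of reach is approached as far as the arm can. A call with a gripper value outside its range is refused whole. The fingers move at their own pace and stop on an object; "squeeze" is the grip in N (left out, the last holds). Time passes only in rows, so rows that repeat a pose let the fingers close. It gives the time, the measured TCP pose, the force and the opening at its end, in the units of the state.
- r.read_state(): the state, without advancing time (a new reading comes with each control period).
- viewer.camera(name): name is "scene" or "side" or "wrist"; returns a dict with "img" (480x640x3 uint8, blue, green, red), "range_z" (480x640 float32, m along the optical axis (not along the pixel's ray), 0 where there is no reading), "vertical_fov" (degrees; the focal length in pixels is half the picture's height over the tangent of half this angle, whatever the lens; pixels are square), "cx", "cy" (the principal point, pixels), "rvec" (rotation vector, rad) and "tvec" (3), from world to camera coordinates, as OpenCV has them. Camera axes: x right, y down, z forward; pixel columns grow to the right and rows downward; lengths in m; the calibration is good to about 2 mm. The wrist camera is an equidistant fisheye: a pixel r from the principal point sees the ray r / f radians off the axis. A picture is of the moment at which its call begins.
- r.close_job(): hands the job in, once; it reports no verdict.
The state is a dict: "time": time; "joint_positions": joint angles; "joint_vel": joint speeds; "joint_torque": joint torques, N m; "ee_pos": TCP position; "eef_rot": TCP orientation; "ft_force": force on the tool from outside, world axes, zero at the start; "torque": the same for the moment, N m; "width": finger opening in m.
Only numpy, scipy, OpenCV 4.12 (cv2) and the standard library are available. Lean on these libraries where they do the work, as an engineer would, in place of code of your own. Each camera call takes 0.05 s, during which the arm holds its last target.

TASK

Turn the decorating turntable until its orange peg lines up with the white pointer on the base. Then take the blue-handled scriber from its wooden holder and run its tip down inside the still-open groove of the big biscuit, slowly (about 3 cm a second), gently and without lifting, from the red dot round the corner to the blue dot. Put the scriber back upright, fully home in its holder, leaving the turntable lined up and the other things where they are.

Things in the scene. Friction and masses are not known exactly. Their poses are not given: they have to be found in the camera images.
- turntable (a joint): Angle of the turntable's plate (aluminium disc, 244 mm across, top face 60 mm above the table, turning on a vertical axis with friction of about 0.35 N m; it stays where it is left). 0: the orange peg is at the white pointer; positive is counter-clockwise from above. It starts with a negative value (-1.3 to -0.6).
- turntable_base: Fixed black base, carrying the plate; origin on the turning axis at table height. Its own -x axis points to the white pointer, a 34 x 12 mm white bar just outside the plate's rim, its middle 144 mm from the axis, its top 60 mm above the table.
- peg_top (a point): Centre of the top of the orange push peg, 16 mm thick, standing 30 mm above the plate's face (top at 90 mm above the table), fixed to the plate 104 mm from the turning axis.
- biscuit (a point): Big sandwich biscuit fixed on the plate's middle, turning with it, 120 (x) x 150 (y) x 22 mm; origin at the centre of its underside, 60 mm above the table, z up; the peg is off its -x side. Between its 8 mm wide crust rim and the 76 x 106 mm white plaque runs a groove, 14 mm wide, 8 mm deep (floor at z 14 mm). Its +x and +y sides are filled with white icing beads.
- seam_start (a point): Start of the open, darker part of the groove, which is L-shaped: the biscuit's -x side, then its -y side. Centre of the groove's floor beside the red dot on the rim, at (-45, 42, 14) mm in the biscuit's frame.
- seam_corner (a point): Corner of the open groove, centre of its floor, at (-45, -60, 14) mm in the biscuit's frame. The centre line runs straight from start to corner and from corner to end.
- seam_end (a point): End of the open groove: centre of its floor beside the blue dot on the rim, at (27, -60, 14) mm in the biscuit's frame.
- scriber: Upright scriber, 150 mm long, 80 g, origin at its needle tip, z up along it to the handle. Needle 5 mm thick, widening to a 12 mm shaft at z 36 to 70 mm; steel guard disc 42 mm across at z 70 to 76 mm; blue square handle 18 x 18 mm (sides along its x and y) at z 76 to 150 mm. It hangs in the holder with the disc resting on the holder's top, so its tip is 10 mm above the table.
- holder: Fixed wooden block, 80 x 80 x 80 mm, origin at the centre of its underside; a square hole, 25 mm wide, goes straight down through its middle.
- pearl_jar: Bystander: jar 60 mm across, 85 mm high, with a red lid; origin under its centre.
- water_bottle: Bystander: clear bottle 66 mm across, 200 mm high, blue label; origin under its centre.
- bowl: Bystander: white bowl 90 mm across, 45 mm high; origin under its centre.
- small_biscuit: Bystander: plain biscuit 70 x 90 x 18 mm lying on the table; origin under its centre.
Mind the look-alikes: they are no part of the job. Leave any green or purple look-alike of the scriber alone.

How it is judged:
On the way, in this order (a step that is already met when the one before it is completed fails the run):
1. the turntable stands with its orange peg at the white pointer (within 0.08 rad) (value of joint turntable between -0.08 and 0.08 rad), for 0.3 s.
2. the scriber's tip is down in the open groove (3 mm or more below the rim), at its start, beside the red dot (9 mm along it) (x of scriber in the frame of biscuit between -0.0525 and -0.0375 m and y of scriber in the frame of biscuit between 0.033 and 0.051 m and z of scriber in the frame of biscuit between 0.009 and 0.019 m), for 0.04 s.
3. the scriber's tip is down in the open groove (3 mm or more below the rim), at its 20 mm along the first side (6 mm along it) (x of scriber in the frame of biscuit between -0.0525 and -0.0375 m and y of scriber in the frame of biscuit between 0.0156 and 0.0276 m and z of scriber in the frame of biscuit between 0.009 and 0.019 m), for 0.04 s.
4. the scriber's tip is down in the open groove (3 mm or more below the rim), at its 40 mm along the first side (6 mm along it) (x of scriber in the frame of biscuit between -0.0525 and -0.0375 m and y of scriber in the frame of biscuit between -0.0048 and 0.0072 m and z of scriber in the frame of biscuit between 0.009 and 0.019 m), for 0.04 s.
5. the scriber's tip is down in the open groove (3 mm or more below the rim), at its 60 mm along the first side (6 mm along it) (x of scriber in the frame of biscuit between -0.0525 and -0.0375 m and y of scriber in the frame of biscuit between -0.0252 and -0.0132 m and z of scriber in the frame of biscuit between 0.009 and 0.019 m), for 0.04 s.
6. the scriber's tip is down in the open groove (3 mm or more below the rim), at its 80 mm along the first side (6 mm along it) (x of scriber in the frame of biscuit between -0.0525 and -0.0375 m and y of scriber in the frame of biscuit between -0.0456 and -0.0336 m and z of scriber in the frame of biscuit between 0.009 and 0.019 m), for 0.04 s.
7. the scriber's tip is down in the open groove (3 mm or more below the rim), at its corner (7 mm) (x of scriber in the frame of biscuit between -0.0525 and -0.0375 m and y of scriber in the frame of biscuit between -0.0675 and -0.0525 m and z of scriber in the frame of biscuit between 0.009 and 0.019 m), for 0.04 s.
8. the scriber's tip is down in the open groove (3 mm or more below the rim), at its 24 mm along the second side (6 mm along it) (x of scriber in the frame of biscuit between -0.027 and -0.015 m and y of scriber in the frame of biscuit between -0.0675 and -0.0525 m and z of scriber in the frame of biscuit between 0.009 and 0.019 m), for 0.04 s.
9. the scriber's tip is down in the open groove (3 mm or more below the rim), at its 48 mm along the second side (6 mm along it) (x of scriber in the frame of biscuit between -0.003 and 0.009 m and y of scriber in the frame of biscuit between -0.0675 and -0.0525 m and z of scriber in the frame of biscuit between 0.009 and 0.019 m), for 0.04 s.
10. the scriber's tip is down in the open groove (3 mm or more below the rim), at its end, beside the blue dot (8 mm along it) (x of scriber in the frame of biscuit between 0.019 and 0.036 m and y of scriber in the frame of biscuit between -0.0675 and -0.0525 m and z of scriber in the frame of biscuit between 0.009 and 0.019 m), for 0.04 s.
At the end, for the whole second after the job is handed in: The turntable is within 0.08 rad of its pointer; the scriber is released and at rest in the holder, upright within 0.1 rad, its tip within 11 mm of the hole's axis and 6 to 14 mm above the table (disc resting on the block) (all of step 1 and horizontal distance between scriber and holder below 0.011 m and height (world z) of scriber between 0.006 and 0.014 m and angle between scriber's own z axis and vertical below 0.1 rad and linear speed of scriber below 0.03 m/s); the robot touches nothing.
It fails at once if the scriber presses on the biscuit or turntable with more than 30 N (contact force between scriber and turntable_base above 30 N).
It fails at once if the scriber moves faster than 0.1 m/s while its tip is down in the biscuit's groove (x of scriber in the frame of biscuit between -0.052 and 0.052 m and y of scriber in the frame of biscuit between -0.067 and 0.067 m and z of scriber in the frame of biscuit below 0.02 m and linear speed of scriber above 0.1 m/s).
It fails at once if the jar, bottle, bowl or small biscuit is pushed more than 30 mm from its place, or the jar or bottle tipped over (distance of any of pearl_jar, water_bottle, bowl, small_biscuit from where it was at the start of the episode above 0.03 m or angle between any of pearl_jar, water_bottle's own z axis and vertical above 0.5 rad).
It also fails if it takes over 72 s, if anything falls off the work surface, if the arm or the gripper's body presses on something with over 40 N, if the wrist force passes 120 N, or if a joint passes its speed limit or range.

## Working session

There is one attempt and no reset: what is moved stays moved. The work goes in short steps, Python scripts to look and compute and a tool call to move; the robot and the scene stay as the last step left them, time stands still between calls to the robot, and variables do not carry over. Pictures are saved under pics/ and viewed, and the job is handed in when it is done.

Besides the shell and the picture viewer there is one more tool, called after "Call:" in YAML: its name, and indented under it one key for each argument. apply_moves: Moves the arm, as the interface text tells. Its arguments: {"type":"object","properties":{"increments":{"type":"array","items":{"type":"object","properties":{"grip":{"type":"number"},"xyz":{"type":"array","items":{"type":"number"}},"rotation":{"type":"array","items":{"type":"number"}}}}},"squeeze":{"type":"number"}},"required":["increments"]}

```bash
mkdir -p pics
cat > h.py <<'E'
import numpy as np, cv2
from scipy.spatial.transform import Rotation as R
from bench import r, viewer
def cam(n):
    c=viewer.camera(n); np.save(f'pics/{n}_d.npy',c['range_z']); return c
def world(c,u,v,z=None,d=None):
    f=240/np.tan(np.radians(c['vertical_fov'])/2)
    ray=np.array([(u-c['cx'])/f,(v-c['cy'])/f,1.0])
    Rm=cv2.Rodrigues(np.array(c['rvec'],float))[0]; t=np.array(c['tvec'],float).ravel()
    o=-Rm.T@t; w=Rm.T@ray
    if z is not None: return o+w*(z-o[2])/w[2]
    if d is None: d=c['range_z'][int(round(v)),int(round(u))]
    return o+w*d
def proj(c,p):
    f=240/np.tan(np.radians(c['vertical_fov'])/2)
    Rm=cv2.Rodrigues(np.array(c['rvec'],float))[0]; t=np.array(c['tvec'],float).ravel()
    q=Rm@np.array(p)+t; return np.array([c['cx']+f*q[0]/q[2], c['cy']+f*q[1]/q[2]])
def tomove(dp,q=None):
    s=r.read_state(); return R.from_quat(s['eef_rot']).inv().apply(dp)*1000
E
python3 - <<'E'
from h import *
import pickle
s=r.read_state(); print({k:np.round(v,4) for k,v in s.items()}); print(R.from_quat(s['eef_rot']).as_matrix().round(3))
for n in ['scene','side','wrist']:
    c=cam(n); cv2.imwrite(f'pics/{n}0.png',c['img']); pickle.dump(c,open(f'pics/{n}0.pkl','wb'))
    print(n,c['vertical_fov'],c['cx'],c['cy'],c['rvec'],c['tvec'])
E
```

```text
{'time': np.float64(0.0), 'joint_positions': array([-0.0226,  0.3329, -0.0647,  1.4609,  0.0216,  1.3499, -0.0885]), 'joint_vel': array([-0.0004, -0.0021, -0.0009, -0.0004,  0.0018,  0.0006, -0.0003]), 'joint_torque': array([-1.00000e-04, -6.23246e+01,  2.44000e-02, -3.89891e+01,
       -6.14000e-02,  3.98000e-02,  2.00000e-04]), 'ee_pos': array([0.6246, 0.    , 0.2298]), 'eef_rot': array([ 1.e+00,  0.e+00, -7.e-04,  0.e+00]), 'ft_force': array([-0.102 , -0.2823,  0.4449]), 'torque': array([-0.0147,  0.0036,  0.0394]), 'width': np.float64(0.0868)}
[[ 1.     0.    -0.001]
 [ 0.    -1.    -0.   ]
 [-0.001  0.    -1.   ]]
scene 55.91377676849662 322.31329141004716 240.56112448814017 [ 2.16965331  1.02667319 -0.439465  ] [-0.37484548 -0.20966092  1.37729085]
side 42.68650761327197 311.35305995217317 237.6546723852646 [ 0.72611882 -2.67341524  0.98298543] [0.48364128 0.22129965 1.08221047]
wrist 65.70646984690485 316.99542219183985 242.61486675371526 [-2.89829456e+00  6.62667968e-04  3.66455436e-03] [-0.62255059 -0.02880324  0.39091165]
```

View pics/scene0.png

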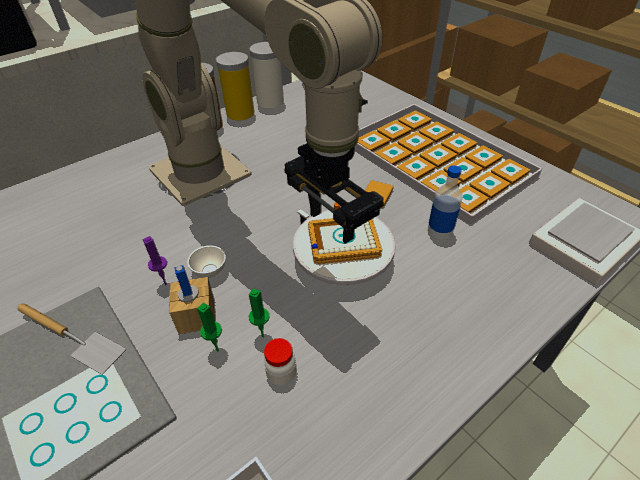

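View pics/side0.png

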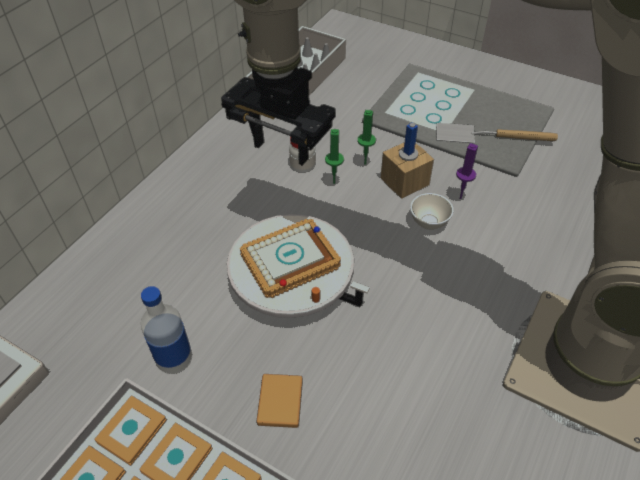

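View pics/wrist0.png

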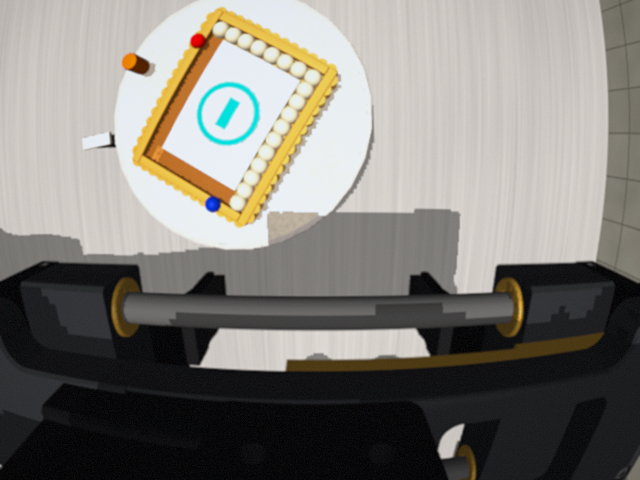

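The side view shows the plate at about (291,263), the peg at (316,292), the pointer at (355,292), the blue scriber in its block at (408,160), the bowl at (431,211) and look-alikes at (335,150), (367,130) and (467,165). I'll enlarge it.

Run:
```python
import cv2
a=cv2.imread('pics/side0.png')
cv2.imwrite('pics/s0a.png',cv2.resize(a[205:325,215:375],None,fx=5,fy=5,interpolation=cv2.INTER_CUBIC))
cv2.imwrite('pics/s0b.png',cv2.resize(a[100:235,320:500],None,fx=4.4,fy=4.4,interpolation=cv2.INTER_CUBIC))
b=cv2.imread('pics/scene0.png')
cv2.imwrite('pics/c0b.png',cv2.resize(b[225:365,130:310],None,fx=4.2,fy=4.2,interpolation=cv2.INTER_CUBIC))
```

```text
(no output)
```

View pics/s0a.png

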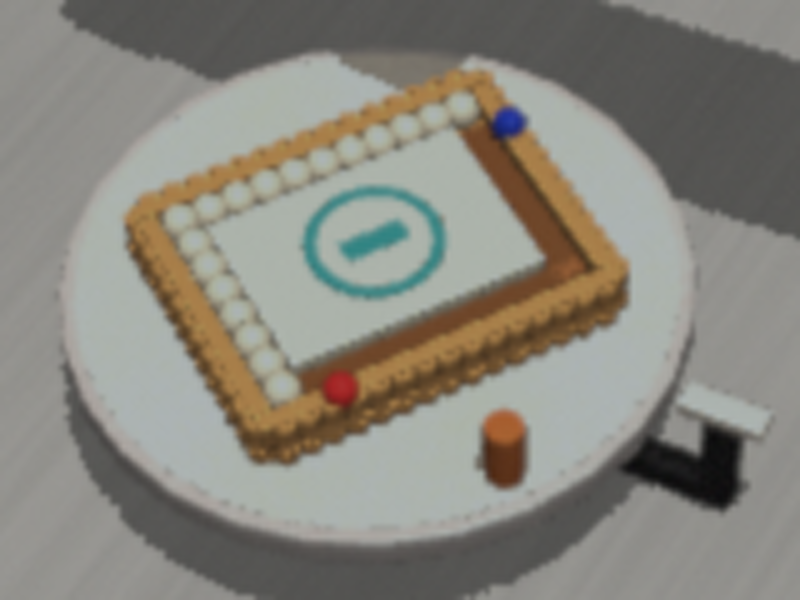

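View pics/s0b.png

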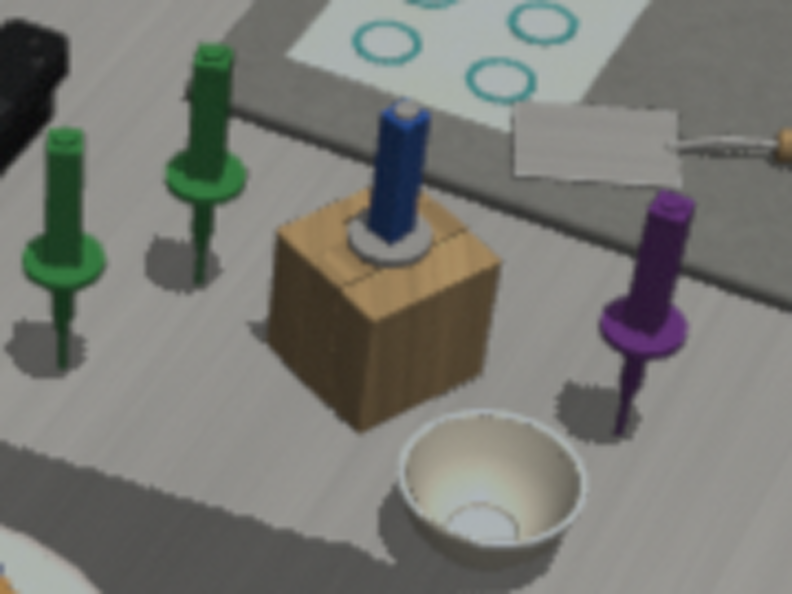

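View pics/c0b.png

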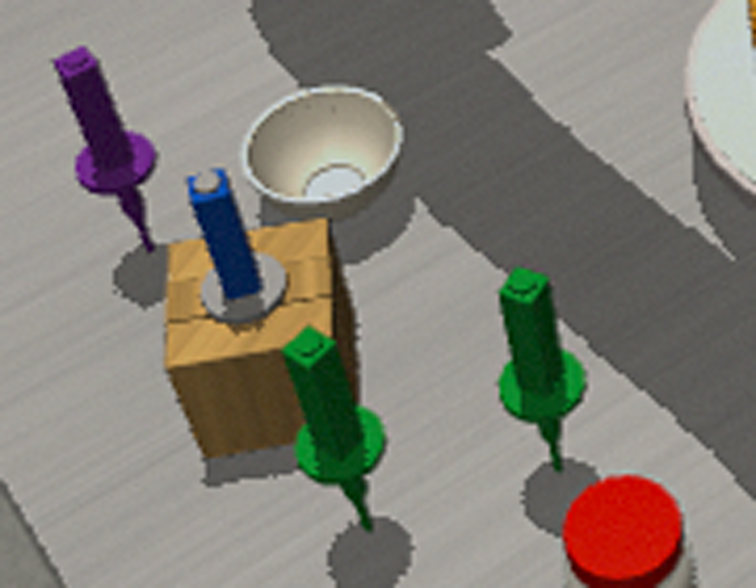

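```bash
cat > m.py <<'E'
from h import *
import pickle
from scipy.optimize import least_squares
S=pickle.load(open('pics/side0.pkl','rb')); C=pickle.load(open('pics/scene0.pkl','rb')); 
A=lambda x,y,z:world(S,215+x/5-.4,205+y/5-.4,z)
B=lambda x,y,z:world(S,320+x/4.4-.4,100+y/4.4-.4,z)
D=lambda x,y,z:world(C,130+x/4.2-.4,225+y/4.2-.4,z)
rim=np.array([A(x,y,.06) for x,y in [(63,275),(693,270),(600,130),(135,150),(185,490),(330,540),(475,60),(645,420),(540,510),(240,78)]])
f=least_squares(lambda p:np.hypot(*(rim[:,:2]-p[:2]).T)-.122,[.6,.1]); ax=f.x; print('axis',ax.round(4),f.fun.round(4))
peg=A(504,424,.09); ptr=A(725,408,.06); print('peg',peg,'ptr',ptr)
dp=peg[:2]-ax; dq=ptr[:2]-ax
print(np.hypot(*dp),np.hypot(*dq), np.degrees(np.arctan2(dp[1],dp[0])),np.degrees(np.arctan2(dq[1],dq[0])))
for nm,l in [('out',[(130,212),(480,72),(627,270),(262,432)])]:
    P=np.array([A(x,y,.082) for x,y in l]); print(P.round(4),P.mean(0))
print('plaque',np.array([A(x,y,.082) for x,y in[(545,262),(292,368)]]).round(4))
H=np.array([B(x,y,.08) for x,y in[(277,235),(375,322),(500,260),(402,183)]]);print('hold side',H.round(4),H.mean(0),)
H=np.array([D(x,y,.08) for x,y in[(168,245),(328,220),(335,325),(165,365)]]);print('hold scene',H.round(4),H.mean(0))
print('handle top side',B(407,106,.16),'scene',D(207,182,.16))
print('disc side',B(391,237,.086),'scene',D(244,284,.086))
print('handle sq side', [B(x,y,.16).round(4) for x,y in[(380,105),(405,122),(430,113),(406,97)]],'sc',[D(x,y,.16).round(4) for x,y in[(187,180),(222,170),(228,192),(192,204)]])
for n,p in [('green1',B(65,135,.15)),('green1tip',B(63,368,0)),('green2',B(213,50,.15)),('g2tip',B(200,285,0)),('purple',B(672,203,.15)),('ptip',B(620,432,0)),('bowl',B(490,470,.045))]: print(n,p.round(3))
print('bottle',world(S,152,296,.2),world(S,170,350,.02)); print('jar',world(C,279,350,.085)); print('small',world(S,281,400,.018))
E
python3 m.py
```

```text
axis [0.5471 0.1044] [-0.0019 -0.0014 -0.007  -0.0035 -0.0058 -0.004  -0.0022 -0.0022 -0.0003
 -0.0017]
peg [0.45985582 0.15593673 0.09      ] ptr [0.40468817 0.09070889 0.06      ]
0.10134884473447822 0.14307479859164052 149.4196476835158 -174.51855280184031
[[0.636  0.1368 0.082 ]
 [0.5576 0.0091 0.082 ]
 [0.4591 0.0675 0.082 ]
 [0.5359 0.1973 0.082 ]] [0.54713815 0.10268802 0.082     ]
plaque [[0.4874 0.0794 0.082 ]
 [0.5423 0.168  0.082 ]]
hold side [[ 0.5224 -0.2365  0.08  ]
 [ 0.454  -0.2039  0.08  ]
 [ 0.4199 -0.2737  0.08  ]
 [ 0.4854 -0.3024  0.08  ]] [ 0.47044265 -0.2541282   0.08      ]
hold scene [[ 0.4237 -0.2793  0.08  ]
 [ 0.4609 -0.2084  0.08  ]
 [ 0.5228 -0.2387  0.08  ]
 [ 0.4919 -0.3135  0.08  ]] [ 0.47483804 -0.25995795  0.08      ]
handle top side [ 0.4742728  -0.26414523  0.16      ] scene [ 0.47451402 -0.26233776  0.16      ]
disc side [ 0.47072773 -0.25637363  0.086     ] scene [ 0.47647133 -0.26237396  0.086     ]
handle sq side [array([ 0.4856, -0.2586,  0.16  ]), array([ 0.4702, -0.253 ,  0.16  ]), array([ 0.4628, -0.2647,  0.16  ]), array([ 0.4775, -0.27  ,  0.16  ])] sc [array([ 0.4674, -0.269 ,  0.16  ]), array([ 0.4721, -0.2535,  0.16  ]), array([ 0.4865, -0.2576,  0.16  ]), array([ 0.4825, -0.2739,  0.16  ])]
green1 [ 0.61  -0.177  0.15 ]
green1tip [ 0.608 -0.175  0.   ]
green2 [ 0.579 -0.269  0.15 ]
g2tip [ 0.576 -0.265  0.   ]
purple [ 0.344 -0.272  0.15 ]
ptip [ 0.343 -0.273 -0.   ]
bowl [ 0.377 -0.174  0.045]
bottle [0.63049847 0.36076175 0.2       ] [0.64307661 0.35639575 0.02      ]
jar [ 0.70810411 -0.19469981  0.085     ]
small [0.42133454 0.33652959 0.018     ]
```

```bash
cat >> h.py <<'E'
def go(p,yaw,tilt_fix=True,show=True):
    "rows for world target p, tool x at yaw deg, tool down"
    s=r.read_state(); R0=R.from_quat(s['eef_rot']); p0=np.array(s['ee_pos'])
    Rt=R.from_euler('z',yaw,degrees=True)*R.from_euler('x',180,degrees=True)
    x=R0.inv().apply(np.array(p)-p0)*1000; rv=np.degrees((R0.inv()*Rt).as_rotvec())
    if show: print('xyz',x.round(1),'rot',rv.round(2))
    return x,rv
def st():
    s=r.read_state(); X=R.from_quat(s['eef_rot']).as_matrix()
    print('t',round(float(s['time']),2),'p',np.round(s['ee_pos'],4),'yaw',np.degrees(np.arctan2(X[1,0],X[0,0])).round(2),'z',X[:,2].round(3),'F',np.round(s['ft_force'],1),'w',round(float(s['width']),4))
E
python3 -c "
from h import *
go([.4605,.156,.15],59.4)"
```

```text
xyz [-164.2 -156.    80.1] rot [-3.00e-02  5.00e-02 -5.94e+01]
```

Call:
apply_moves:
  increments:
    - {"xyz": [-33,-31,16],"rotation": [0,0,-10],"grip": 0}
    - {"xyz": [-66,-62,32],"rotation": [0,0,-20],"grip": 0}
    - {"xyz": [-98,-94,48],"rotation": [0,0,-30],"grip": 0}
    - {"xyz": [-131,-125,64],"rotation": [0,0,-40],"grip": 0}
    - {"xyz": [-164,-156,80],"rotation": [0,0,-50],"grip": 0}

```text
time: 0.78
ee_pos: [0.4593, 0.1568, 0.1496]
eef_rot: [0.905, 0.425, -0.0, -0.0]
ft_force: [0.2, 1.1, -0.9]
width: 0.0873
```

Run:
```python
from h import *
import pickle
st(); go([.4605,.156,.077],59.4)
c=cam('side'); cv2.imwrite('pics/s1.png',cv2.resize(c['img'][170:360,190:410],None,fx=3.6,fy=3.1)); pickle.dump(c,open('pics/s1.pkl','wb'))
c=cam('wrist'); cv2.imwrite('pics/w1.png',c['img']); pickle.dump(c,open('pics/w1.pkl','wb'))
```

```text
t 0.78 p [0.4593 0.1568 0.1496] yaw 50.33 z [-0.001 -0.    -1.   ] F [ 0.2  1.1 -0.9] w 0.0873
xyz [ 0.1  1.5 72.5] rot [-0.04  0.04 -9.07]
```

View pics/w1.png

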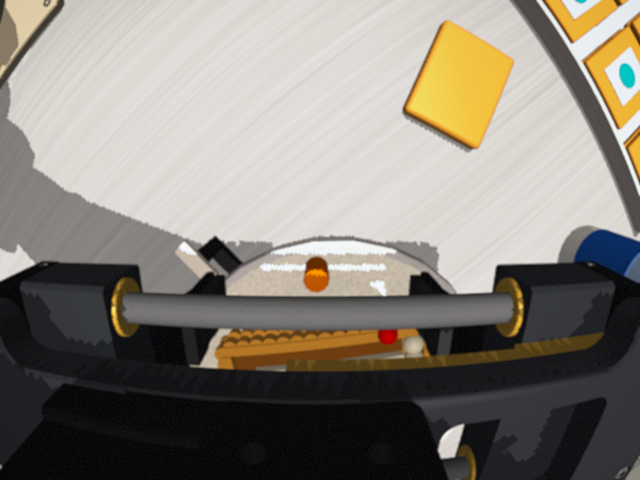

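View pics/s1.png

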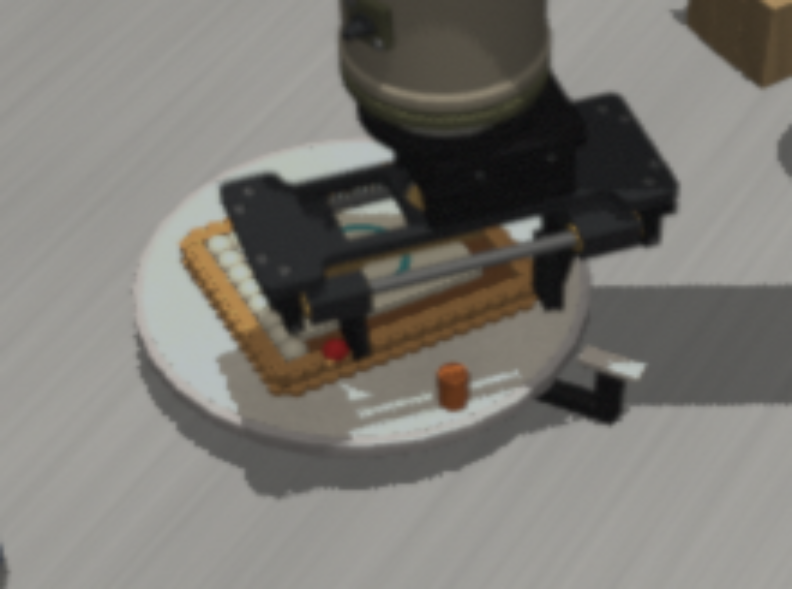

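The peg, at (316,272) in the wrist view, is centred between the fingers. I'll lower onto it.

Call:
apply_moves:
  increments:
    - {"xyz": [0,1,35],"rotation": [0,0,-9],"grip": 0}
    - {"xyz": [0,1.5,71],"rotation": [0,0,-9],"grip": 0}
    - {"xyz": [0,1.5,71],"rotation": [0,0,-9],"grip": 170}
    - {"xyz": [0,1.5,71],"rotation": [0,0,-9],"grip": 255}
    - {"xyz": [0,1.5,71],"rotation": [0,0,-9],"grip": 255}
  squeeze: 8

```text
time: 1.5
ee_pos: [0.4585, 0.1584, 0.079]
eef_rot: [0.868, 0.497, -0.001, -0.001]
ft_force: [-0.1, -0.9, -0.6]
width: 0.0648
```

Call:
apply_moves:
  increments:
    - {"xyz": [0,0,0],"rotation": [0,0,0],"grip": 255}
    - {"xyz": [0,0,0],"rotation": [0,0,0],"grip": 255}

```text
time: 1.75
ee_pos: [0.459, 0.1586, 0.0797]
eef_rot: [0.868, 0.497, -0.0, -0.001]
ft_force: [0.7, 0.2, 0.6]
width: 0.045
```

Run:
```python
from h import *
st()
c=cam('side'); cv2.imwrite('pics/s2.png',cv2.resize(c['img'][205:325,215:375],None,fx=5,fy=5,interpolation=cv2.INTER_CUBIC))
```

```text
t 1.75 p [0.459  0.1586 0.0797] yaw 59.56 z [-0.001  0.001 -1.   ] F [0.7 0.2 0.6] w 0.045
```

View pics/s2.png

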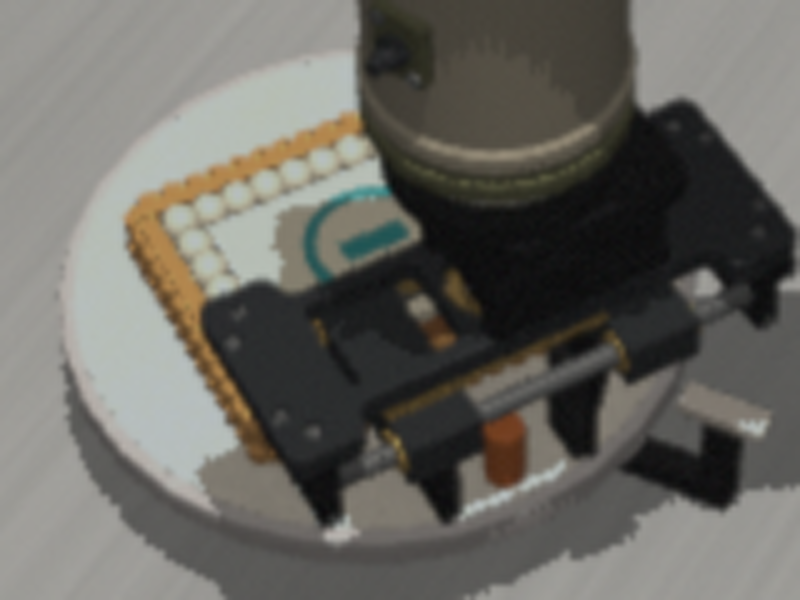

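The peg at (504,430) sits between the closing fingers.

Call:
apply_moves:
  increments:
    - {"xyz": [0,0,0],"rotation": [0,0,0],"grip": 255}
    - {"xyz": [0,0,0],"rotation": [0,0,0],"grip": 255}
    - {"xyz": [0,0,0],"rotation": [0,0,0],"grip": 255}
    - {"xyz": [0,0,0],"rotation": [0,0,0],"grip": 255}

```text
time: 2.3
ee_pos: [0.4585, 0.1581, 0.0794]
eef_rot: [0.868, 0.497, -0.001, -0.001]
ft_force: [-2.2, -2.0, 2.7]
width: 0.0156
```

Run:
```python
from h import *
st(); s=r.read_state(); p=np.array(s['ee_pos']); ax=np.array([.547,.1035])
d=p[:2]-ax; print(np.hypot(*d),np.degrees(np.arctan2(d[1],d[0])))
R0=R.from_quat(s['eef_rot'])
for a in [7,14,21,28,35,36,37]:
    q=ax+R.from_euler('z',a,degrees=True).as_matrix()[:2,:2]@d
    print(a,(R0.inv().apply([*(q-p[:2]),0])*1000).round(1))
```

```text
t 2.3 p [0.4585 0.1581 0.0794] yaw 59.55 z [-0.002 -0.    -1.   ] F [-2.2 -2.   2.7] w 0.0156
0.10403874293076511 148.3232195188317
7 [-12.7   0.5   0. ]
14 [-25.2   2.6   0. ]
21 [-37.4   6.1   0. ]
28 [-49.1  11.1   0. ]
35 [-60.1  17.5   0. ]
36 [-61.6  18.6   0. ]
37 [-63.   19.6   0. ]
```

Call:
apply_moves:
  increments:
    - {"xyz": [-12.7,0.5,0],"rotation": [0,0,-7],"grip": 255}
    - {"xyz": [-25.2,2.6,0],"rotation": [0,0,-14],"grip": 255}
    - {"xyz": [-37.4,6.1,0],"rotation": [0,0,-21],"grip": 255}
    - {"xyz": [-49.1,11.1,0],"rotation": [0,0,-28],"grip": 255}
    - {"xyz": [-60.1,17.5,0],"rotation": [0,0,-35],"grip": 255}

```text
time: 2.92
ee_pos: [0.4419, 0.0985, 0.0793]
eef_rot: [0.676, 0.736, -0.001, -0.002]
ft_force: [-6.3, 3.5, 4.4]
width: 0.0158
```

Run:
```python
from h import *
import pickle
st(); s=r.read_state(); p=np.array(s['ee_pos']); ax=np.array([.547,.1035])
d=p[:2]-ax; print(np.hypot(*d),np.degrees(np.arctan2(d[1],d[0])))
c=cam('side'); pickle.dump(c,open('pics/s3.pkl','wb')); cv2.imwrite('pics/s3.png',cv2.resize(c['img'][205:325,215:375],None,fx=5,fy=5,interpolation=cv2.INTER_CUBIC))
```

```text
t 2.92 p [0.4419 0.0985 0.0793] yaw 94.87 z [-0.004  0.001 -1.   ] F [-6.3  3.5  4.4] w 0.0158
0.10525442342062039 -177.27226281286661
```

View pics/s3.png

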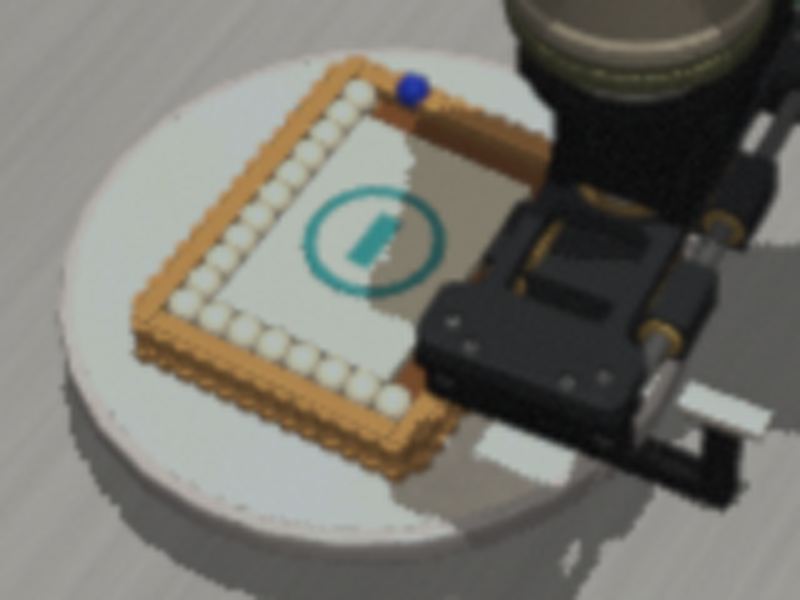

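Call:
apply_moves:
  increments:
    - {"xyz": [-2,0,0],"rotation": [0,0,-1.2],"grip": 255}
    - {"xyz": [-4.2,0.1,0],"rotation": [0,0,-2.3],"grip": 255}
    - {"xyz": [-4.2,0.1,0],"rotation": [0,0,-2.3],"grip": 255}

```text
time: 3.35
ee_pos: [0.4422, 0.0926, 0.0793]
eef_rot: [0.66, 0.752, -0.002, -0.002]
ft_force: [-4.8, 2.2, 4.0]
width: 0.0155
```

Call:
apply_moves:
  increments:
    - {"xyz": [0,0,0],"rotation": [0,0,0],"grip": 0}
    - {"xyz": [0,0,0],"rotation": [0,0,0],"grip": 0}
    - {"xyz": [0,0,-35],"rotation": [0,0,0],"grip": 0}
    - {"xyz": [0,20,-80],"rotation": [0,0,0],"grip": 0}
    - {"xyz": [0,20,-130],"rotation": [0,0,0],"grip": 0}

```text
time: 3.98
ee_pos: [0.4633, 0.0949, 0.2104]
eef_rot: [0.66, 0.751, -0.002, -0.002]
ft_force: [0.1, 0.5, -0.3]
width: 0.0578
```

Run:
```python
from h import *
import pickle
st()
for n in ['side','wrist']:
    c=cam(n); pickle.dump(c,open(f'pics/{n}4.pkl','wb')); im=c['img']
    if n=='side': im=cv2.resize(im[205:325,215:375],None,fx=5,fy=5,interpolation=cv2.INTER_CUBIC)
    cv2.imwrite(f'pics/{n}4.png',im)
```

```text
t 3.98 p [0.4633 0.0949 0.2104] yaw 97.41 z [-0.005  0.    -1.   ] F [ 0.1  0.5 -0.3] w 0.0578
```

View pics/side4.png

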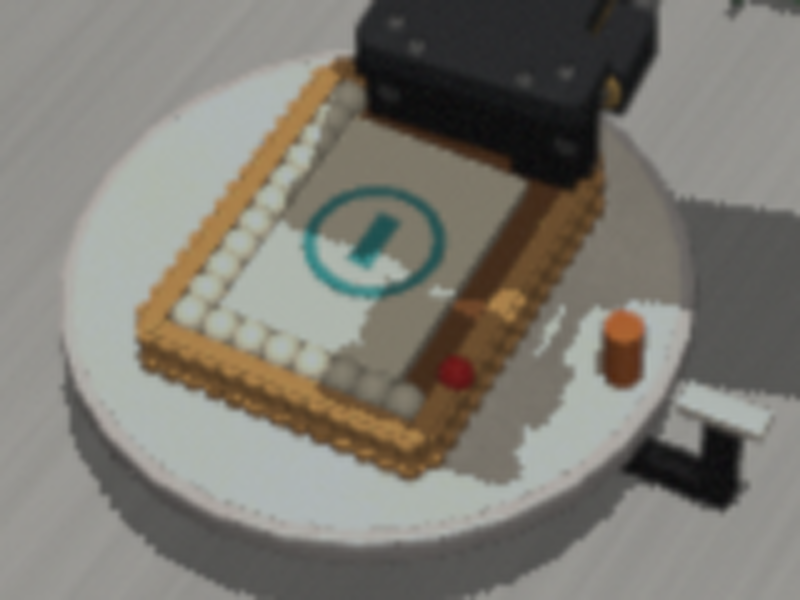

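View pics/wrist4.png

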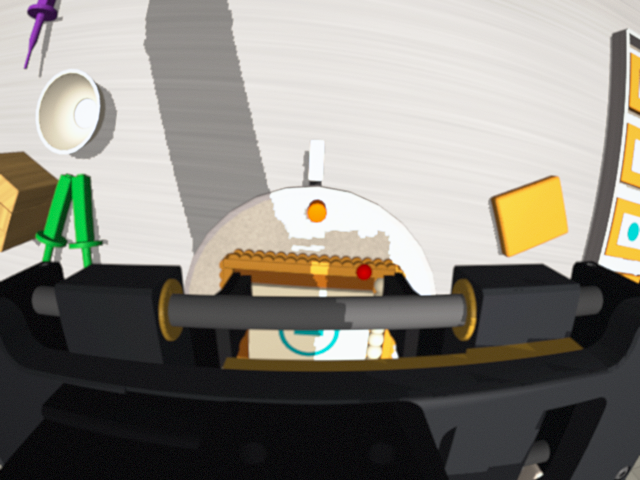

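Run:
```python
from h import *
exec(open('m.py').read().split("rim=")[0].replace('side0','side4'))
print('peg',A(624,326,.09),'ptr',A(725,408,.06))
P=np.array([A(x,y,.082) for x,y in [(136,318),(335,62),(605,190),(420,445)]]); print(P.round(4),P.mean(0))
go([.545,-.285,.24],70)
```

```text
peg [0.44436474 0.09650093 0.09      ] ptr [0.40468817 0.09070889 0.06      ]
[[0.6047 0.1775 0.082 ]
 [0.61   0.033  0.082 ]
 [0.4852 0.0377 0.082 ]
 [0.4841 0.1738 0.082 ]] [0.54601177 0.10549689 0.082     ]
xyz [-387.8   29.7  -26. ] rot [ 0.19 -0.12 27.42]
```

The turntable is aligned to about 1°, with the peg at (316,211) and the pointer at (316,160) in the wrist view. Next is the scriber.

Call:
apply_moves:
  increments:
    - {"xyz": [-60,5,-20],"rotation": [0,0,5],"grip": 0}
    - {"xyz": [-120,10,-28],"rotation": [0,0,10],"grip": 0}
    - {"xyz": [-180,15,-28],"rotation": [0,0,15],"grip": 0}
    - {"xyz": [-240,20,-28],"rotation": [0,0,20],"grip": 0}
    - {"xyz": [-300,25,-28],"rotation": [0,0,27.4],"grip": 0}

```text
time: 4.7
ee_pos: [0.529, -0.2007, 0.2416]
eef_rot: [0.82, 0.572, 0.002, 0.0]
ft_force: [1.0, 0.9, -1.2]
width: 0.0869
```

Call:
apply_moves:
  increments:
    - {"xyz": [-44,-15,0],"rotation": [0,0,0],"grip": 0}
    - {"xyz": [-87,-30,0],"rotation": [0,0,0],"grip": 0}
    - {"xyz": [-87,-30,0],"rotation": [0,0,0],"grip": 0}

```text
time: 5.08
ee_pos: [0.4682, -0.2758, 0.2408]
eef_rot: [0.822, 0.569, 0.001, 0.001]
ft_force: [-0.2, 0.5, 0.1]
width: 0.087
```

Run:
```python
from h import *
import pickle
st()
for n in ['side','scene','wrist']:
    c=cam(n); pickle.dump(c,open(f'pics/{n}5.pkl','wb')); im=c['img']
    if n=='side': im=cv2.resize(im[205:325,215:375],None,fx=5,fy=5,interpolation=cv2.INTER_CUBIC)
    if n=='scene': im=cv2.resize(im[190:290,280:410],None,fx=6,fy=6,interpolation=cv2.INTER_CUBIC)
    cv2.imwrite(f'pics/{n}5.png',im)
```

```text
t 5.08 p [ 0.4682 -0.2758  0.2408] yaw 69.41 z [ 0.002 -0.    -1.   ] F [-0.2  0.5  0.1] w 0.087
```

View pics/side5.png

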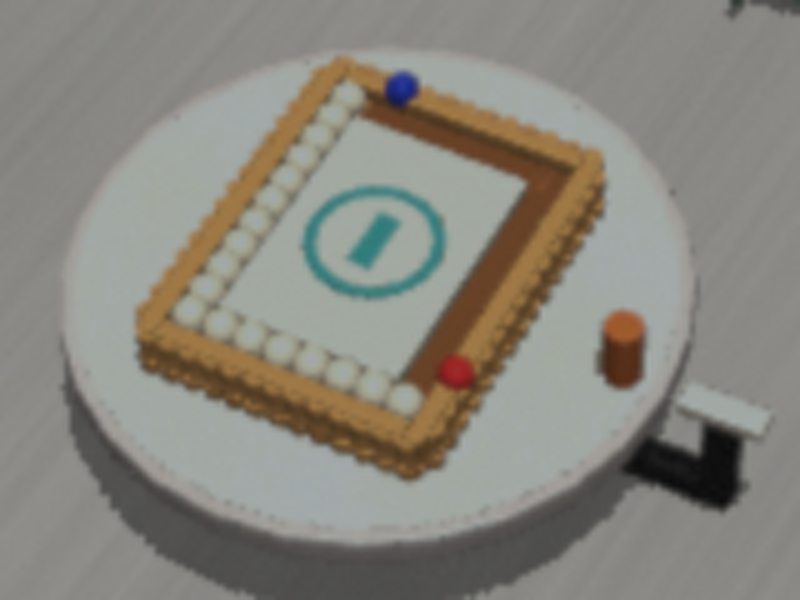

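View pics/scene5.png

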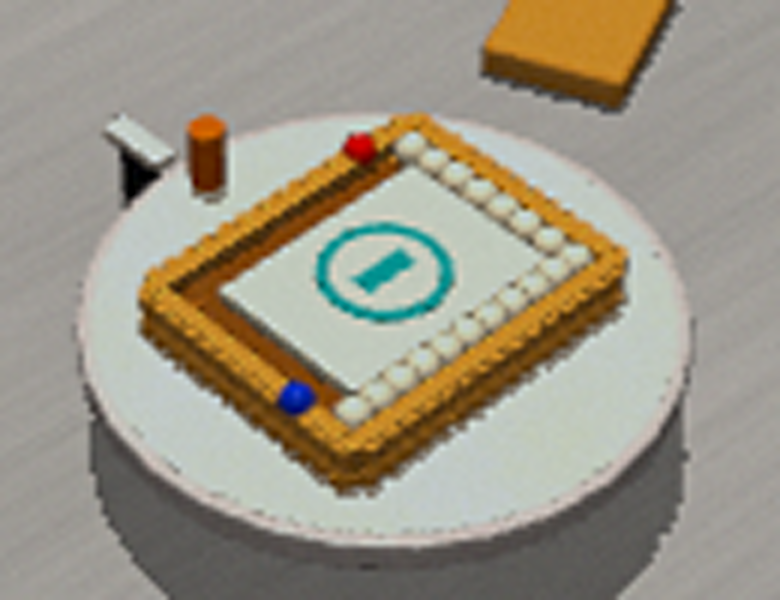

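View pics/wrist5.png

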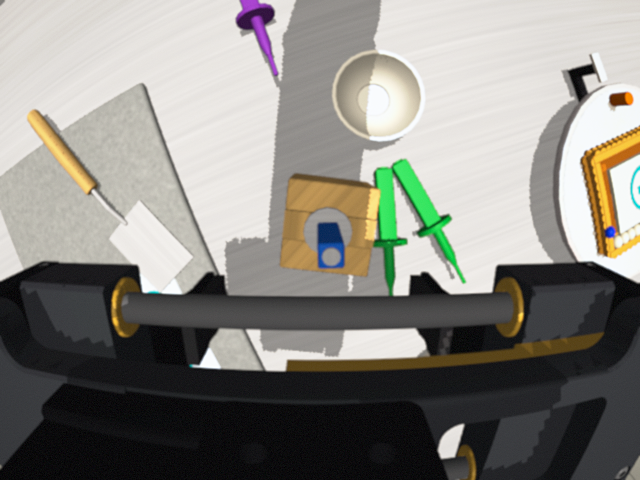

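Run:
```python
import cv2
a=cv2.imread('pics/wrist5.png')
cv2.imwrite('pics/w5c.png',cv2.resize(a[165:290,270:400],None,fx=5,fy=4.8,interpolation=cv2.INTER_CUBIC))
```

```text
(no output)
```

View pics/w5c.png

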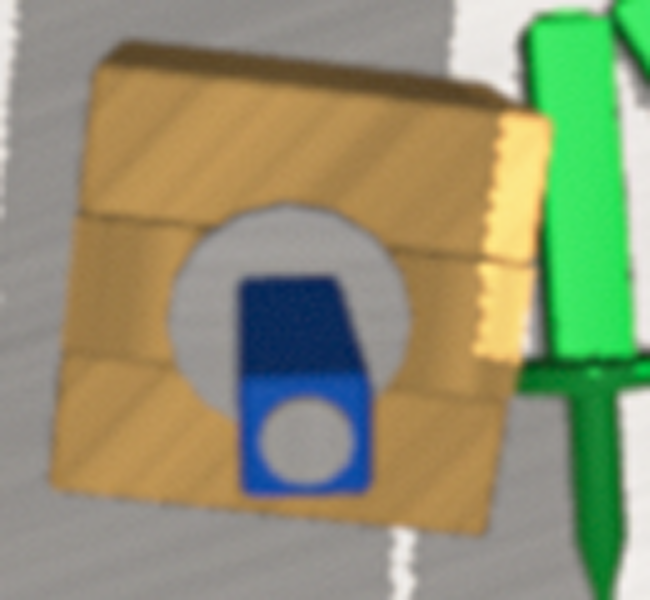

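```bash
cat >> h.py <<'E'
def wworld(c,u,v,z):
    f=240/np.tan(np.radians(c['vertical_fov'])/2)
    du=np.array([u-c['cx'],v-c['cy']]); rr=np.hypot(*du); th=rr/f
    ray=np.array([*(np.sin(th)*du/rr),np.cos(th)])
    Rm=cv2.Rodrigues(np.array(c['rvec'],float))[0]; t=np.array(c['tvec'],float).ravel()
    o=-Rm.T@t; w=Rm.T@ray
    return o+w*(z-o[2])/w[2]
E
cat > fit.py <<'E'
from h import *
import pickle
from scipy.optimize import least_squares
W=pickle.load(open('pics/wrist5.pkl','rb')); S=pickle.load(open('pics/side5.pkl','rb')); C=pickle.load(open('pics/scene5.pkl','rb'))
w=lambda x,y,z:wworld(W,270+x/5-.4,165+y/4.8-.4,z)
print('handle top',w(307,434,.16)); q=[w(*p,.16) for p in [(243,375),(370,377),(368,494),(242,491)]]; print(np.round(q,4),np.mean(q,0))
for i in range(4): d=q[(i+1)%4]-q[i]; print(np.degrees(np.arctan2(d[1],d[0])).round(1),np.hypot(*d[:2]).round(4))
print('disc',w(291,323,.086)); q=[w(*p,.08) for p in [(95,72),(550,115),(485,535),(50,487)]]; print(np.round(q,4),'holder',np.mean(q,0))
for i in range(4): d=q[(i+1)%4]-q[i]; print(np.degrees(np.arctan2(d[1],d[0])).round(1),np.hypot(*d[:2]).round(4))
# biscuit fit
sa=lambda x,y:(215+x/5-.4,205+y/5-.4); ca=lambda x,y:(280+x/6-.4,190+y/6-.4)
M={'peg':(-.104,0,.09),'o--':(-.06,-.075,.082),'o-+':(-.06,.075,.082),'o+-':(.06,-.075,.082),'o++':(.06,.075,.082),'p--':(-.038,-.053,.082),'p-+':(-.038,.053,.082),'p+-':(.038,-.053,.082)}
obsS={'peg':(624,326),'o--':(604,158),'o-+':(415,443),'o+-':(343,60),'o++':(138,315),'p--':(530,182),'p-+':(405,373),'p+-':(365,113)}
obsC={'peg':(207,124),'o--':(143,280),'o-+':(415,115),'o+-':(350,455),'o++':(627,258),'p--':(222,292),'p-+':(405,165),'p+-':(350,392)}
def res(p,full=False):
    o=[]
    Rz=R.from_euler('z',p[2]).as_matrix()
    for c,ob,m in((S,obsS,sa),(C,obsC,ca)):
        for k,v in ob.items():
            P=Rz@np.array(M[k])+[p[0],p[1],0]; o.append(proj(c,P)-m(*v))
    return np.ravel(o)
if __name__=='__main__':
    f=least_squares(res,[.547,.104,.09],loss='soft_l1'); print('biscuit',f.x,np.degrees(f.x[2])); print(res(f.x).reshape(2,-1,2).round(1))
    print('per-cam', [least_squares(lambda p:res(p)[sl],[.547,.104,.09]).x.round(4) for sl in (slice(0,16),slice(16,32))])
    print('ptr side',world(S,*sa(725,408),.06),'scene',world(C,*ca(140,140),.06))
E
python3 fit.py; python3 -c "
from h import *
st(); go([.4745,-.262,.20],69.4);go([.4745,-.262,.114],69.4)"
```

```text
handle top [ 0.474195   -0.26340532  0.16      ]
[[ 0.4634 -0.2684  0.16  ]
 [ 0.4695 -0.2529  0.16  ]
 [ 0.4852 -0.2587  0.16  ]
 [ 0.4789 -0.2743  0.16  ]] [ 0.47425271 -0.26358551  0.16      ]
68.7 0.0166
-20.1 0.0168
-111.9 0.0168
159.3 0.0166
disc [ 0.47476128 -0.26353955  0.086     ]
[[ 0.4217 -0.2795  0.08  ]
 [ 0.4556 -0.209   0.08  ]
 [ 0.5266 -0.2447  0.08  ]
 [ 0.4905 -0.3148  0.08  ]] holder [ 0.47358738 -0.26198292  0.08      ]
64.3 0.0782
-26.7 0.0795
-117.3 0.0788
152.8 0.0773
biscuit [0.54909847 0.10070945 0.04342173] 2.4878816902655134
[[[-0.3 -0.3]
  [ 0.6 -0. ]
  [ 0.4 -0.3]
  [-1.3 -1.5]
  [-1.1  0.7]
  [-0.1 -1.1]
  [-2.3  0.3]
  [-1.6 -0.9]]

 [[-0.1 -0.2]
  [-1.3 -0.2]
  [-0.4 -1. ]
  [-0.9 -1. ]
  [-0.2 -0.1]
  [-1.2 -1.7]
  [ 1.  -1. ]
  [-0.4 -0.8]]]
per-cam [array([0.5475, 0.1007, 0.0391]), array([0.5515, 0.1001, 0.0533])]
ptr side [0.40468817 0.09070889 0.06      ] scene [0.40840217 0.08865398 0.06      ]
t 5.22 p [ 0.4714 -0.2712  0.241 ] yaw 69.85 z [ 0.003  0.002 -1.   ] F [-0.4 -0.6 -0.3] w 0.0871
xyz [ 9.6 -0.4 41. ] rot [ 0.15 -0.15  0.45]
xyz [  9.4  -0.6 127. ] rot [ 0.15 -0.15  0.45]
```

Call:
apply_moves:
  increments:
    - {"xyz": [9.2,0.3,30],"rotation": [0,0,0.4],"grip": 0}
    - {"xyz": [8.8,0.2,80],"rotation": [0,0,0.4],"grip": 0}
    - {"xyz": [8.4,0.1,127],"rotation": [0.15,-0.15,0.4],"grip": 0}
    - {"xyz": [8.4,0.1,127],"rotation": [0.15,-0.15,0.4],"grip": 0}
    - {"xyz": [8.4,0.1,127],"rotation": [0.15,-0.15,0.4],"grip": 0}
  squeeze: 25

```text
time: 5.85
ee_pos: [0.4761, -0.2629, 0.1158]
eef_rot: [0.822, 0.57, 0.001, 0.001]
ft_force: [0.2, -0.2, 0.6]
width: 0.0867
```

Run:
```python
from h import *
c=cam('side'); cv2.imwrite('pics/s6.png',cv2.resize(c['img'][80:230,310:510],None,fx=4,fy=4,interpolation=cv2.INTER_CUBIC))
st(); go([.4745,-.2633,.114],69.4)
```

```text
t 5.9 p [ 0.4763 -0.2633  0.1162] yaw 69.5 z [ 0.003 -0.001 -1.   ] F [ 0.7  0.8 -0.1] w 0.0873
xyz [-0.7 -1.7  2.2] rot [0.18 0.   0.1 ]
```

View pics/s6.png

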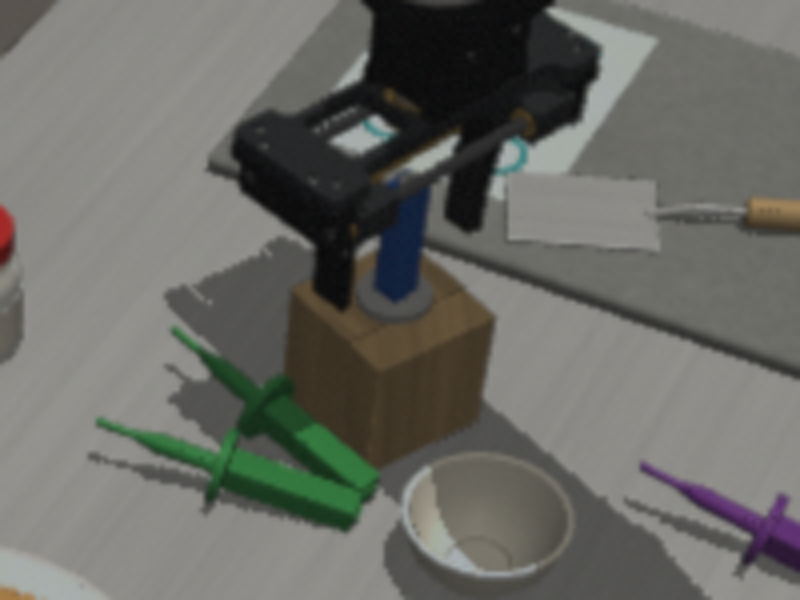

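The look-alikes have fallen over without being touched; they were already down in the earlier wrist picture. The blue handle is between the fingers, so I'll close on it.

Call:
apply_moves:
  increments:
    - {"xyz": [-0.7,-1.5,1],"rotation": [0.15,0,0.1],"grip": 120}
    - {"xyz": [-0.7,-1.5,1],"rotation": [0.15,0,0.1],"grip": 255}
    - {"xyz": [-0.7,-1.5,1],"rotation": [0.15,0,0.1],"grip": 255}
    - {"xyz": [-0.7,-1.5,1],"rotation": [0.15,0,0.1],"grip": 255}
    - {"xyz": [-0.7,-1.5,1],"rotation": [0.15,0,0.1],"grip": 255}

```text
time: 6.52
ee_pos: [0.4747, -0.2634, 0.1152]
eef_rot: [0.822, 0.569, 0.0, 0.0]
ft_force: [-0.2, -0.8, 0.3]
width: 0.045
```

Call:
apply_moves:
  increments:
    - {"xyz": [0,0,0],"rotation": [0,0,0],"grip": 255}
    - {"xyz": [0,0,0],"rotation": [0,0,0],"grip": 255}
    - {"xyz": [0,0,0],"rotation": [0,0,0],"grip": 255}
    - {"xyz": [0,0,0],"rotation": [0,0,0],"grip": 255}
    - {"xyz": [0,0,0],"rotation": [0,0,0],"grip": 255}

```text
time: 7.15
ee_pos: [0.4746, -0.2634, 0.1152]
eef_rot: [0.822, 0.569, 0.0, 0.0]
ft_force: [-0.7, 0.3, 0.1]
width: 0.0182
```

Run:
```python
from h import *
st()
c=cam('side'); cv2.imwrite('pics/s7.png',cv2.resize(c['img'][80:230,310:510],None,fx=4,fy=4,interpolation=cv2.INTER_CUBIC))
```

```text
t 7.15 p [ 0.4746 -0.2634  0.1152] yaw 69.39 z [ 0. -0. -1.] F [-0.7  0.3  0.1] w 0.0182
```

View pics/s7.png

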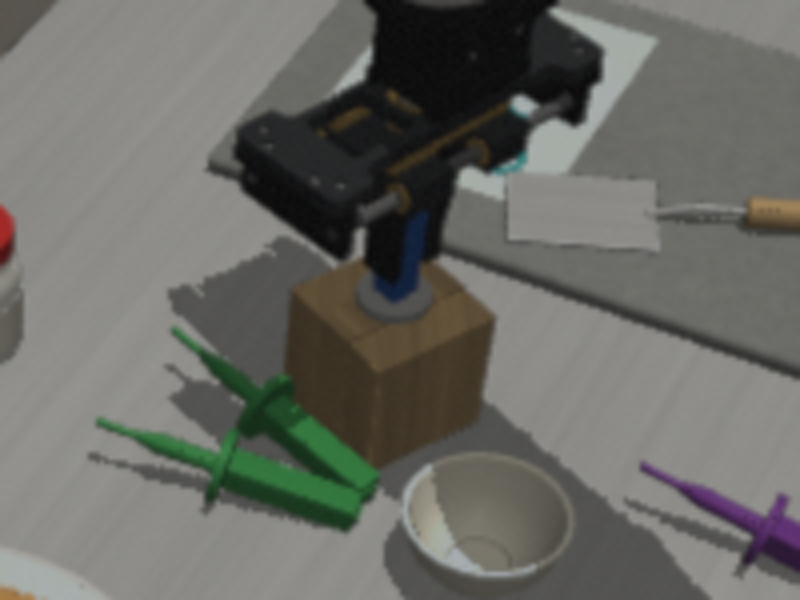

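Call:
apply_moves:
  increments:
    - {"xyz": [0,0,-20],"rotation": [0,0,0],"grip": 255}
    - {"xyz": [0,0,-45],"rotation": [0,0,0],"grip": 255}
    - {"xyz": [0,0,-75],"rotation": [0,0,0],"grip": 255}
    - {"xyz": [0,0,-105],"rotation": [0,0,0],"grip": 255}
    - {"xyz": [0,0,-130],"rotation": [0,0,0],"grip": 255}

```text
time: 7.82
ee_pos: [0.4746, -0.2634, 0.2464]
eef_rot: [0.822, 0.569, 0.0, 0.0]
ft_force: [0.3, 0.0, -0.7]
width: 0.0178
```

Run:
```python
from h import *
st(); go([.501,.142,.225],69.4)
c=cam('side'); cv2.imwrite('pics/s8.png',cv2.resize(c['img'][30:230,310:510],None,fx=3,fy=3,interpolation=cv2.INTER_CUBIC))
```

```text
t 7.83 p [ 0.4746 -0.2634  0.2464] yaw 69.39 z [ 0.001 -0.    -1.   ] F [ 0.3  0.  -0.7] w 0.0178
xyz [ 388.8 -118.    21.3] rot [ 0.06  0.   -0.01]
```

View pics/s8.png

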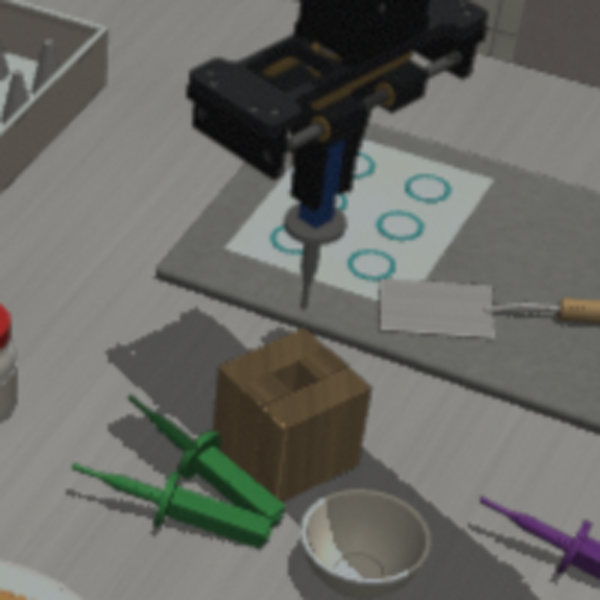

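The scriber is clear of the holder, with its tip at (305,307) and the open hole at (297,377). I'll carry it to the biscuit.

Call:
apply_moves:
  increments:
    - {"xyz": [40,-12,0],"rotation": [0,0,0],"grip": 255}
    - {"xyz": [90,-27,0],"rotation": [0,0,0],"grip": 255}
    - {"xyz": [140,-42,0],"rotation": [0,0,0],"grip": 255}
    - {"xyz": [190,-58,0],"rotation": [0,0,0],"grip": 255}
    - {"xyz": [240,-73,0],"rotation": [0,0,0],"grip": 255}

```text
time: 8.5
ee_pos: [0.4916, -0.0119, 0.2489]
eef_rot: [0.822, 0.569, 0.001, 0.002]
ft_force: [0.5, -0.5, -1.3]
width: 0.0177
```

Run:
```python
from h import *
import pickle
S=pickle.load(open('pics/side5.pkl','rb'))
print('tip',world(S,310+305/3-.3,30+306/3-.3,.1412)); print('hole',world(S,310+297/3-.3,30+377/3-.3,.08))
st(); go([.501,.142,.215],69.4)
```

```text
tip [ 0.47267495 -0.26173674  0.1412    ]
hole [ 0.47002889 -0.25749784  0.08      ]
t 8.5 p [ 0.4916 -0.0119  0.2489] yaw 69.38 z [ 0.005 -0.002 -1.   ] F [ 0.5 -0.5 -1.3] w 0.0177
xyz [147.4 -45.6  33.7] rot [ 0.3   0.02 -0.02]
```

Call:
apply_moves:
  increments:
    - {"xyz": [50,-15,5],"rotation": [0,0,0],"grip": 255}
    - {"xyz": [100,-29,15],"rotation": [0.3,0,0],"grip": 255}
    - {"xyz": [146.2,-43,33],"rotation": [0.3,0,0],"grip": 255}
    - {"xyz": [146.2,-43,33],"rotation": [0.3,0,0],"grip": 255}
    - {"xyz": [146.2,-43,33],"rotation": [0.3,0,0],"grip": 255}

```text
time: 9.12
ee_pos: [0.503, 0.1393, 0.2154]
eef_rot: [0.822, 0.569, -0.0, 0.0]
ft_force: [-0.4, -0.2, -0.3]
width: 0.0175
```

```bash
cat > look.py <<'E'
from h import *
import sys,pickle
k=sys.argv[1]; st()
for n,(y0,y1,x0,x1) in {'side':(200,300,230,350),'scene':(190,290,280,400)}.items():
    c=cam(n); pickle.dump(c,open(f'pics/{n}{k}.pkl','wb')); cv2.imwrite(f'pics/{n}{k}.png',cv2.resize(c['img'][y0:y1,x0:x1],None,fx=6,fy=6,interpolation=cv2.INTER_CUBIC))
E
python3 look.py 9
```

```text
t 9.12 p [0.503  0.1393 0.2154] yaw 69.37 z [-0.001 -0.001 -1.   ] F [-0.4 -0.2 -0.3] w 0.0175
```

View pics/side9.png

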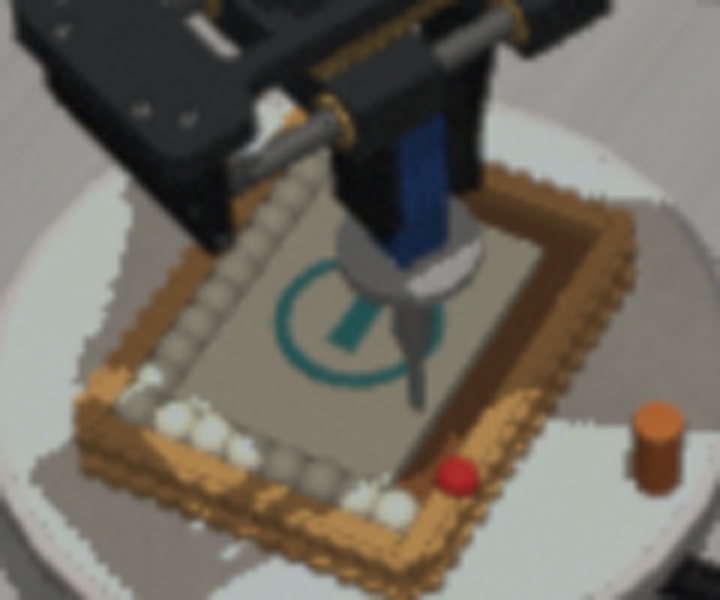

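View pics/scene9.png

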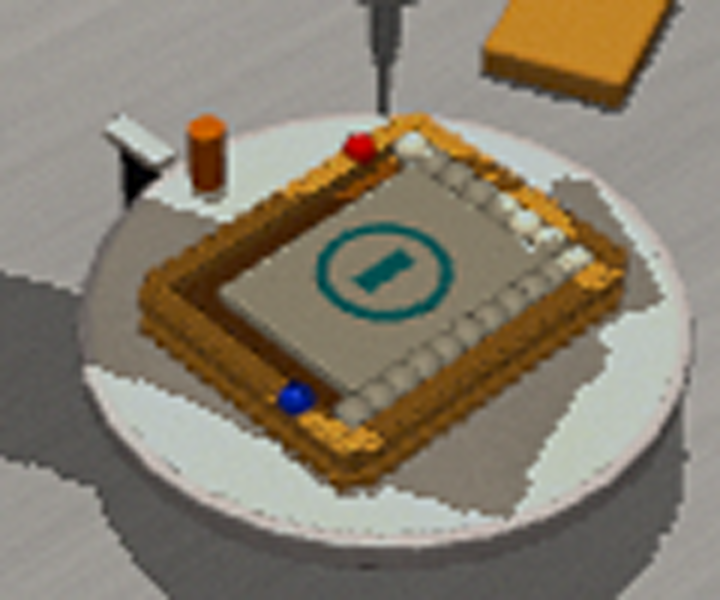

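Run:
```python
from fit import *
def tri(a,b):
    def f(p): return np.r_[proj(S,p)-a,proj(C,p)-b]
    s=least_squares(f,[.5,.14,.11]); return s.x,s.fun
a=np.array([230+416/6-.4,200+409/6-.4]); b=np.array([280+383/6-.4,190+114/6-.4])
print('side',world(S,*a,.1102),'scene',world(C,*b,.1102),'tri',tri(a,b))
for c,nm,sl in((S,'s',slice(0,16)),(C,'c',slice(16,32))):
    f=least_squares(lambda p:res(p)[sl],[.547,.104,.09],loss='soft_l1'); print(nm,f.x,f.fun.reshape(-1,2).round(1).tolist())
# red & blue dots, plaque corner
sa=lambda x,y:np.array([215+x/5-.4,205+y/5-.4]); ca=lambda x,y:np.array([280+x/6-.4,190+y/6-.4])
for n,p,q in [('red',(457,373),(360,148)),('blue',(402,89),(296,398)),('p--',obsS['p--'],obsC['p--']),('p-+',obsS['p-+'],obsC['p-+']),('peg',obsS['peg'],obsC['peg']),('o--',obsS['o--'],obsC['o--']),('plaquering',(375,242),(385,271))]:
    print(n,*[v.round(4) for v in tri(sa(*p),ca(*q))], world(S,*sa(*p),.082).round(4),world(C,*ca(*q),.082).round(4))
```

```text
handle top [ 0.474195   -0.26340532  0.16      ]
[[ 0.4634 -0.2684  0.16  ]
 [ 0.4695 -0.2529  0.16  ]
 [ 0.4852 -0.2587  0.16  ]
 [ 0.4789 -0.2743  0.16  ]] [ 0.47425271 -0.26358551  0.16      ]
68.7 0.0166
-20.1 0.0168
-111.9 0.0168
159.3 0.0166
disc [ 0.47476128 -0.26353955  0.086     ]
[[ 0.4217 -0.2795  0.08  ]
 [ 0.4556 -0.209   0.08  ]
 [ 0.5266 -0.2447  0.08  ]
 [ 0.4905 -0.3148  0.08  ]] holder [ 0.47358738 -0.26198292  0.08      ]
64.3 0.0782
-26.7 0.0795
-117.3 0.0788
152.8 0.0773
side [0.5016574  0.14224499 0.1102    ] scene [0.504533   0.13971869 0.1102    ] tri (array([0.50262059, 0.14108453, 0.1082304 ]), array([-0.08173287,  0.01984591, -0.11125883, -0.01985276]))
s [0.54768036 0.10053771 0.03567527] [[0.2, 0.3], [1.5, 0.5], [0.7, -0.0], [-0.3, -1.4], [-0.6, 0.6], [0.7, -0.7], [-1.9, 0.5], [-0.7, -0.8]]
c [0.55159972 0.10011318 0.05192126] [[0.0, 0.6], [-0.9, 0.8], [-0.2, -0.4], [0.0, -0.2], [0.3, 0.4], [-0.7, -0.9], [1.3, -0.4], [0.4, -0.0]]
red [0.4895 0.1401 0.0818] [-0.2191  0.0547 -0.301  -0.0554] [0.4892 0.14   0.082 ] [0.4903 0.1404 0.082 ]
blue [0.5802 0.0314 0.0809] [-0.122   0.0311 -0.1412 -0.0267] [0.5795 0.0321 0.082 ] [0.5813 0.031  0.082 ]
p-- [0.5146 0.0463 0.0777] [-0.6504  0.1889 -0.8084 -0.1766] [0.5119 0.0484 0.082 ] [0.5197 0.0448 0.082 ]
p-+ [0.507  0.1486 0.0798] [-0.4051  0.0941 -0.5521 -0.0936] [0.5055 0.1494 0.082 ] [0.5099 0.1477 0.082 ]
peg [0.4448 0.0962 0.0893] [-0.1478  0.0456 -0.2035 -0.0475] [0.4473 0.091  0.082 ] [0.4386 0.1016 0.082 ]
o-- [0.4939 0.0246 0.0821] [-0.3985  0.1271 -0.4953 -0.1201] [0.4934 0.0238 0.082 ] [0.4949 0.0253 0.082 ]
plaquering [0.5489 0.1019 0.0799] [-0.2992  0.0696 -0.378  -0.0642] [0.5475 0.1029 0.082 ] [0.5513 0.101  0.082 ]
```

Call:
apply_moves:
  increments:
    - {"xyz": [-0.6,-1,8],"rotation": [0,0,0],"grip": 255}
    - {"xyz": [-0.6,-1,16],"rotation": [0,0,0],"grip": 255}
    - {"xyz": [-0.6,-1,23],"rotation": [0,0,0],"grip": 255}
    - {"xyz": [-0.6,-1,23],"rotation": [0,0,0],"grip": 255}
    - {"xyz": [-0.6,-1,23],"rotation": [0,0,0],"grip": 255}

```text
time: 9.85
ee_pos: [0.5023, 0.1385, 0.193]
eef_rot: [0.823, 0.568, 0.0, 0.0]
ft_force: [-0.5, 0.2, -0.2]
width: 0.0178
```

```bash
python3 look.py 10; python3 -c "
from h import *
go([.5019,.1391,.1807],69.4)"
```

```text
t 9.85 p [0.5023 0.1385 0.193 ] yaw 69.27 z [ 0.001 -0.001 -1.   ] F [-0.5  0.2 -0.2] w 0.0178
xyz [ 0.4 -0.7 12.5] rot [ 0.06  0.01 -0.13]
```

View pics/side10.png

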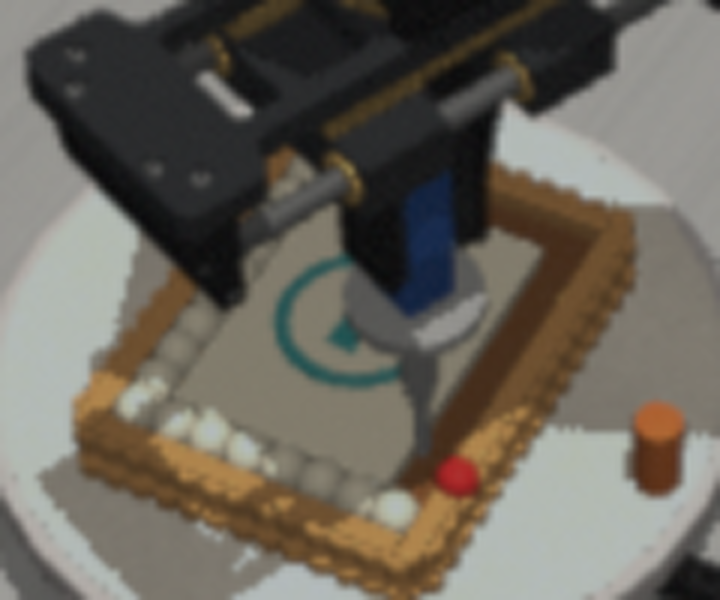

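View pics/scene10.png

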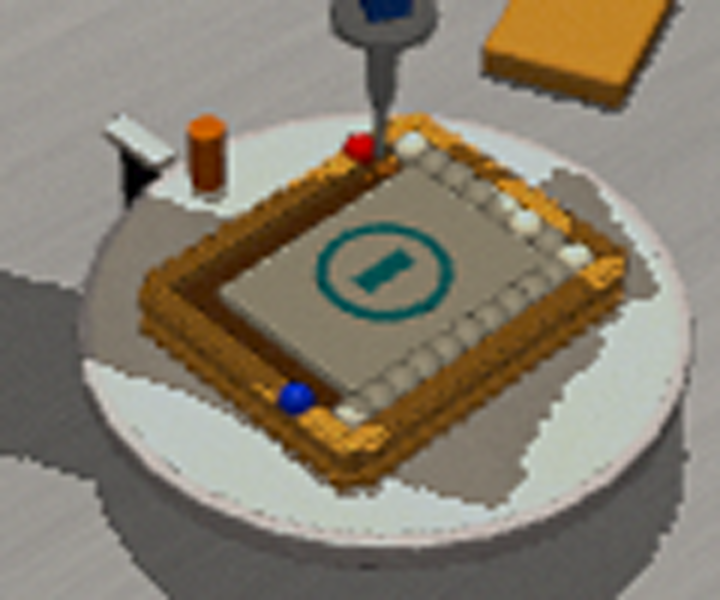

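The tip is at (423,455) in the side view and (378,155) in the scene view, over the groove beside the red dot. I'll lower it slowly.

Call:
apply_moves:
  increments:
    - {"xyz": [0.4,-0.7,3],"rotation": [0,0,0],"grip": 255}
    - {"xyz": [0.4,-0.7,6],"rotation": [0,0,0],"grip": 255}
    - {"xyz": [0.4,-0.7,9],"rotation": [0,0,0],"grip": 255}
    - {"xyz": [0.4,-0.7,12],"rotation": [0,0,0],"grip": 255}
    - {"xyz": [0.4,-0.7,12],"rotation": [0,0,0],"grip": 255}

```text
time: 10.58
ee_pos: [0.5017, 0.139, 0.1809]
eef_rot: [0.823, 0.568, -0.0, 0.0]
ft_force: [-0.0, -0.1, -0.7]
width: 0.0183
```

```bash
python3 look.py 11; python3 -c "
from h import *
go([.5019,.1391,.1807],69.4)"
```

```text
t 10.57 p [0.5017 0.139  0.1809] yaw 69.27 z [ 0.    -0.001 -1.   ] F [-0.  -0.1 -0.7] w 0.0183
xyz [0.  0.  0.5] rot [ 0.06  0.01 -0.13]
```

View pics/side11.png

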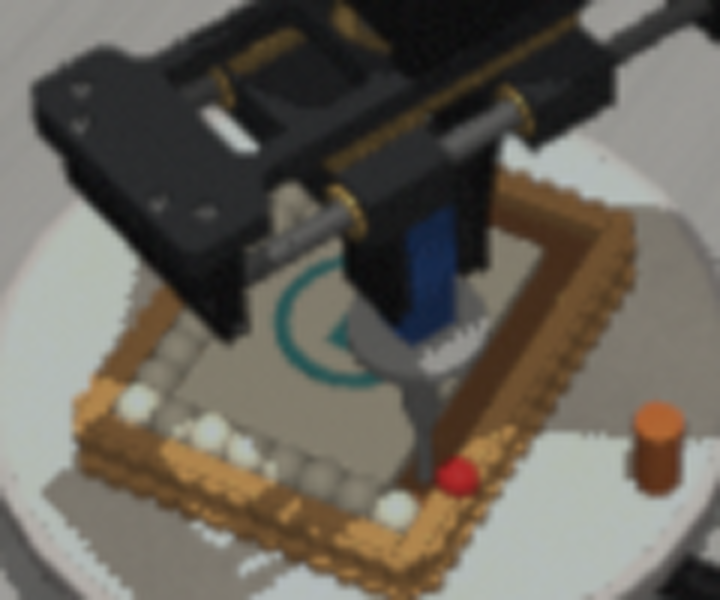

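View pics/scene11.png

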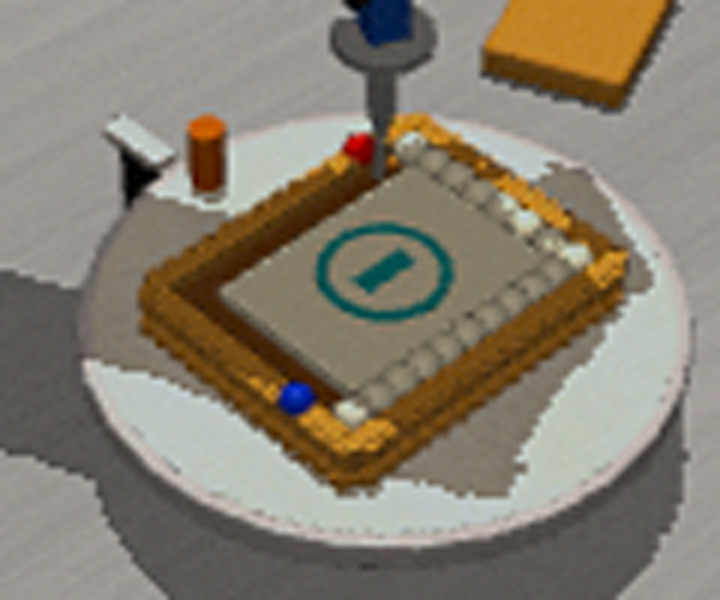

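The tip is down in the groove beside the red dot: side (425,483), scene (378,178). No contact force shows. I'll trace now.

Call:
apply_moves:
  increments:
    - {"xyz": [-3.6,1.6,0.3],"rotation": [0,0,0],"grip": 255}
    - {"xyz": [-7.3,3.3,0.6],"rotation": [0,0,0],"grip": 255}
    - {"xyz": [-11,4.9,0.6],"rotation": [0,0,0],"grip": 255}
    - {"xyz": [-14.6,6.5,0.6],"rotation": [0,0,0],"grip": 255}
    - {"xyz": [-18.3,8.1,0.6],"rotation": [0,0,0],"grip": 255}

```text
time: 11.3
ee_pos: [0.503, 0.1188, 0.1806]
eef_rot: [0.823, 0.568, 0.0, 0.0]
ft_force: [-0.2, 0.8, -1.1]
width: 0.0178
```

Call:
apply_moves:
  increments:
    - {"xyz": [-3.6,1.6,0.2],"rotation": [0,0,0],"grip": 255}
    - {"xyz": [-7.3,3.3,0.5],"rotation": [0,0,0],"grip": 255}
    - {"xyz": [-11,4.9,0.5],"rotation": [0,0,0],"grip": 255}
    - {"xyz": [-14.6,6.5,0.5],"rotation": [0,0,0],"grip": 255}
    - {"xyz": [-18.3,8.1,0.5],"rotation": [0,0,0],"grip": 255}

```text
time: 11.92
ee_pos: [0.5041, 0.0986, 0.1802]
eef_rot: [0.823, 0.568, 0.0, 0.001]
ft_force: [1.1, -0.8, -0.7]
width: 0.0178
```

```bash
python3 look.py 12; python3 -c "
from h import *
s=r.read_state()['ee_pos']; go([.5019+(.1391-s[1])*.058,s[1],.1803],69.3)"
```

```text
t 11.93 p [0.5041 0.0986 0.1802] yaw 69.27 z [ 0.001 -0.001 -1.   ] F [ 1.1 -0.8 -0.7] w 0.0178
xyz [ 0.   0.1 -0.1] rot [ 0.07  0.02 -0.07]
```

View pics/side12.png

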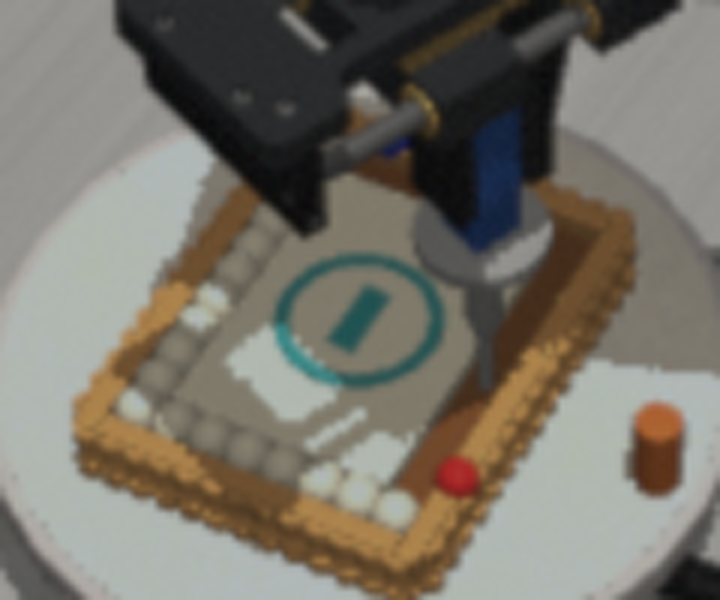

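View pics/scene12.png

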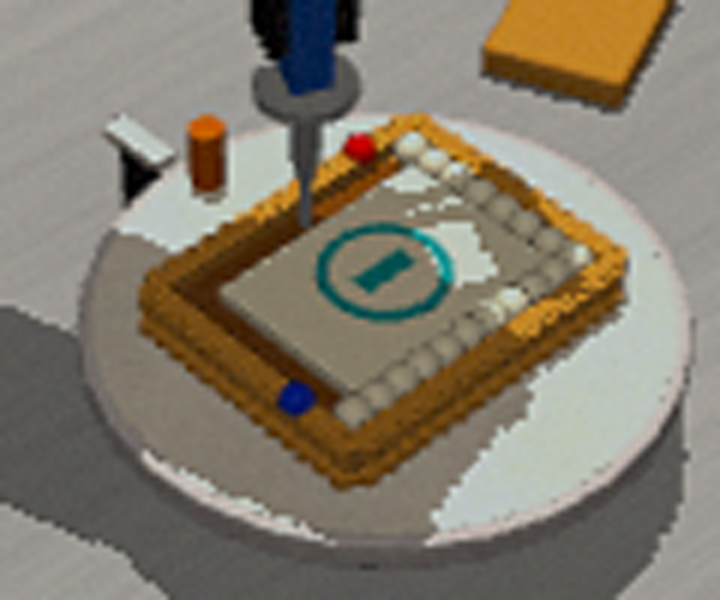

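The tip is centred in the groove about halfway along the first side, at side (487,388) and scene (304,222).

Call:
apply_moves:
  increments:
    - {"xyz": [-3.6,1.6,0],"rotation": [0,0,0],"grip": 255}
    - {"xyz": [-7.3,3.3,0.1],"rotation": [0,0,0],"grip": 255}
    - {"xyz": [-11,4.9,0.1],"rotation": [0,0,0],"grip": 255}
    - {"xyz": [-14.6,6.5,0.1],"rotation": [0,0,0],"grip": 255}
    - {"xyz": [-18.3,8.1,0.1],"rotation": [0,0,0],"grip": 255}

```text
time: 12.65
ee_pos: [0.5053, 0.078, 0.1801]
eef_rot: [0.823, 0.568, 0.0, 0.001]
ft_force: [0.1, 0.0, -1.0]
width: 0.0174
```

Call:
apply_moves:
  increments:
    - {"xyz": [-3.6,1.6,0],"rotation": [0,0,0],"grip": 255}
    - {"xyz": [-7.3,3.3,0],"rotation": [0,0,0],"grip": 255}
    - {"xyz": [-11,4.9,0],"rotation": [0,0,0],"grip": 255}
    - {"xyz": [-14.6,6.5,0],"rotation": [0,0,0],"grip": 255}
    - {"xyz": [-18.3,8.1,0],"rotation": [0,0,0],"grip": 255}

```text
time: 13.28
ee_pos: [0.5064, 0.0577, 0.1801]
eef_rot: [0.823, 0.568, 0.0, 0.001]
ft_force: [-0.1, -0.1, -0.0]
width: 0.0181
```

```bash
python3 look.py 13; python3 -c "
from h import *
go([.5078,.0373,.1803],69.3);go([.5796,.0415,.1803],69.3)"
```

```text
t 13.28 p [0.5064 0.0577 0.1801] yaw 69.23 z [ 0.001 -0.001 -1.   ] F [-0.1 -0.1 -0. ] w 0.0181
xyz [-18.3   8.5  -0.2] rot [ 0.07  0.03 -0.11]
xyz [11.1 74.1 -0.1] rot [ 0.07  0.03 -0.11]
```

View pics/side13.png

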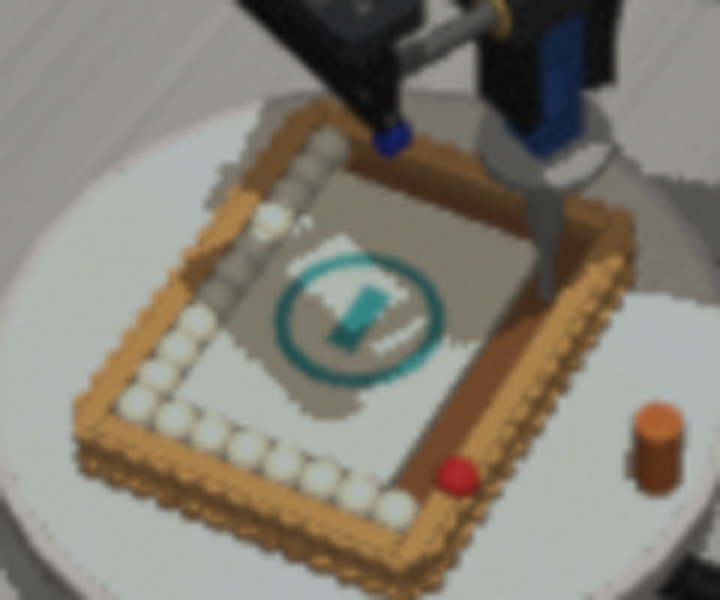

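View pics/scene13.png

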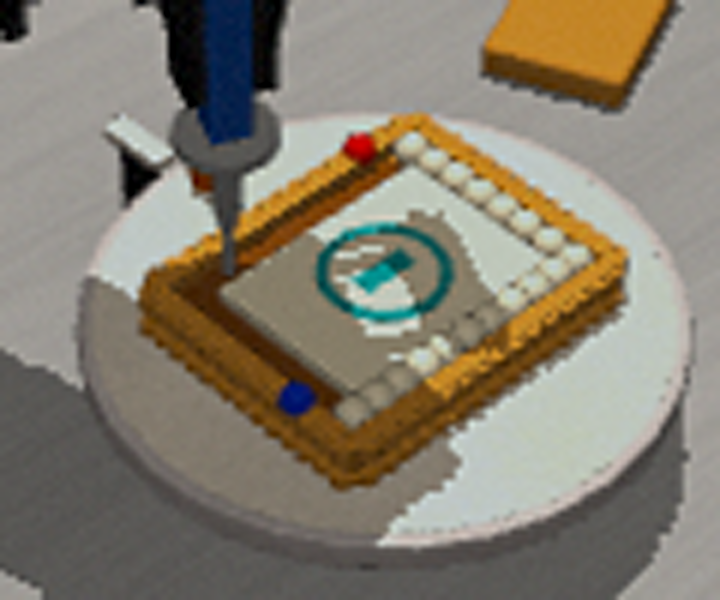

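Call:
apply_moves:
  increments:
    - {"xyz": [-3.6,1.6,0],"rotation": [0,0,0],"grip": 255}
    - {"xyz": [-7.3,3.3,0],"rotation": [0,0,0],"grip": 255}
    - {"xyz": [-11,5,0],"rotation": [0,0,0],"grip": 255}
    - {"xyz": [-14.6,6.6,0],"rotation": [0,0,0],"grip": 255}
    - {"xyz": [-17.6,8.1,0],"rotation": [0,0,0],"grip": 255}

```text
time: 14.0
ee_pos: [0.5077, 0.0378, 0.1801]
eef_rot: [0.823, 0.568, 0.0, 0.001]
ft_force: [-0.3, -0.6, -1.8]
width: 0.0177
```

```bash
python3 look.py 14; python3 -c "
from h import *
go([.5078,.0373,.1803],69.3);go([.5796,.0415,.1803],69.3)"
```

```text
t 14.0 p [0.5077 0.0378 0.1801] yaw 69.18 z [ 0.001 -0.001 -1.   ] F [-0.3 -0.6 -1.8] w 0.0177
xyz [-0.3  0.1 -0.2] rot [ 0.07  0.04 -0.15]
xyz [29.2 65.7 -0.2] rot [ 0.07  0.04 -0.15]
```

View pics/side14.png

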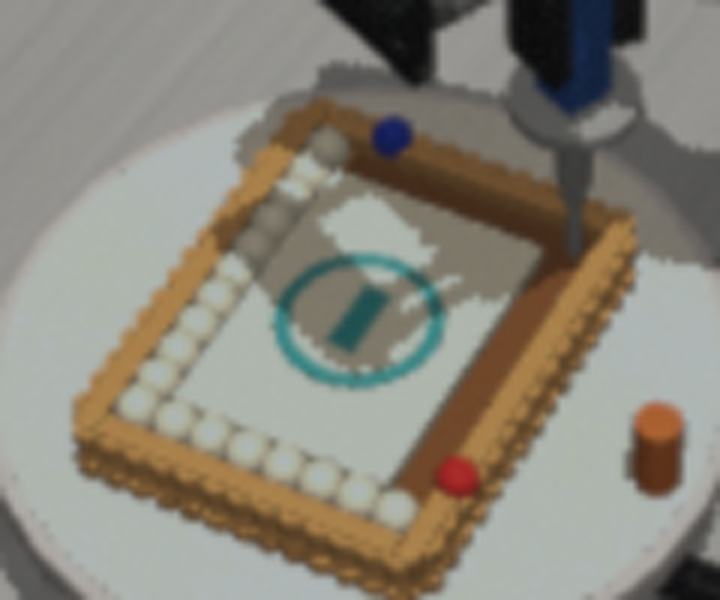

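View pics/scene14.png

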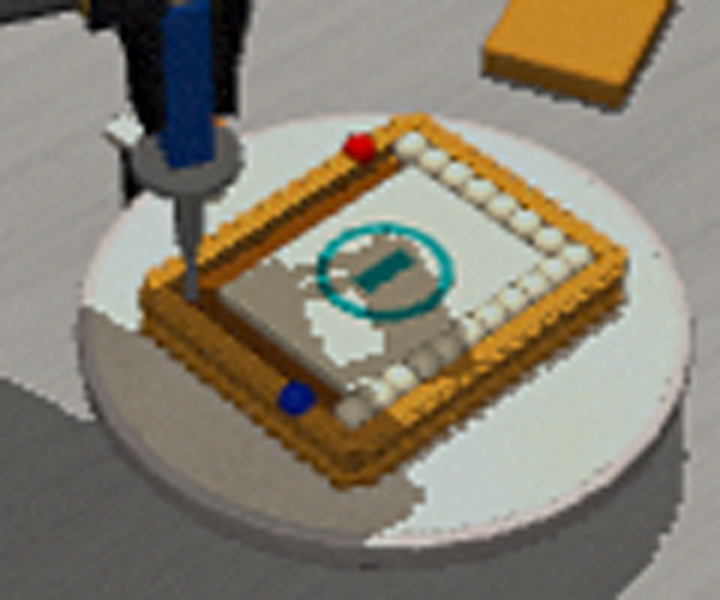

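The tip is at the corner: side (573,258), scene (192,297). Now the second side.

Call:
apply_moves:
  increments:
    - {"xyz": [1.5,3.7,0],"rotation": [0,0,0],"grip": 255}
    - {"xyz": [3.2,7.3,0],"rotation": [0,0,0],"grip": 255}
    - {"xyz": [4.9,11,0],"rotation": [0,0,0],"grip": 255}
    - {"xyz": [6.5,14.6,0],"rotation": [0,0,0],"grip": 255}
    - {"xyz": [8.1,18.3,0],"rotation": [0,0,0],"grip": 255}

```text
time: 14.72
ee_pos: [0.528, 0.0388, 0.1801]
eef_rot: [0.823, 0.568, 0.0, 0.001]
ft_force: [-1.5, 0.6, -0.2]
width: 0.0178
```

Call:
apply_moves:
  increments:
    - {"xyz": [1.6,3.7,0],"rotation": [0,0,0],"grip": 255}
    - {"xyz": [3.2,7.3,0],"rotation": [0,0,0],"grip": 255}
    - {"xyz": [4.9,11,0],"rotation": [0,0,0],"grip": 255}
    - {"xyz": [6.5,14.6,0],"rotation": [0,0,0],"grip": 255}
    - {"xyz": [8.1,18.3,0],"rotation": [0,0,0],"grip": 255}

```text
time: 15.35
ee_pos: [0.5483, 0.0398, 0.1801]
eef_rot: [0.823, 0.568, 0.0, 0.001]
ft_force: [-0.7, 0.1, -1.2]
width: 0.0182
```

```bash
python3 look.py 15; python3 -c "
from h import *
go([.5796,.0415,.1803],69.3)"
```

```text
t 15.35 p [0.5483 0.0398 0.1801] yaw 69.16 z [ 0.001 -0.001 -1.   ] F [-0.7  0.1 -1.2] w 0.0182
xyz [12.7 28.6 -0.3] rot [ 0.07  0.03 -0.14]
```

View pics/scene15.png

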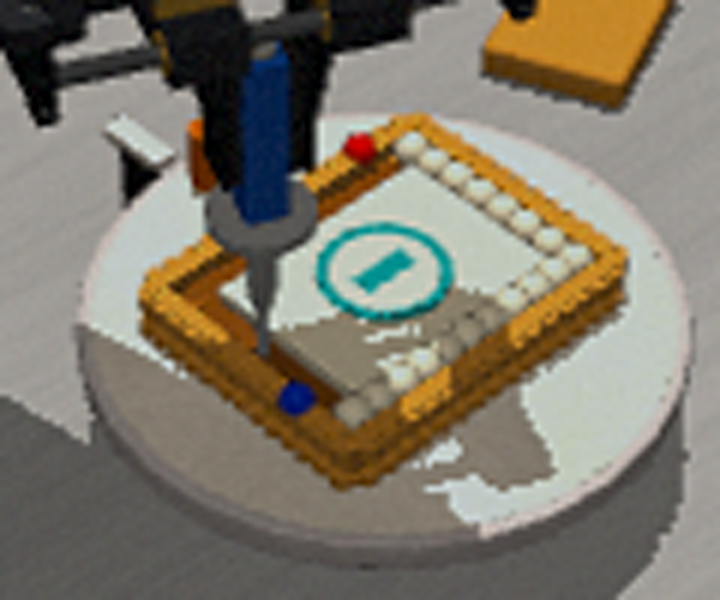

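View pics/side15.png

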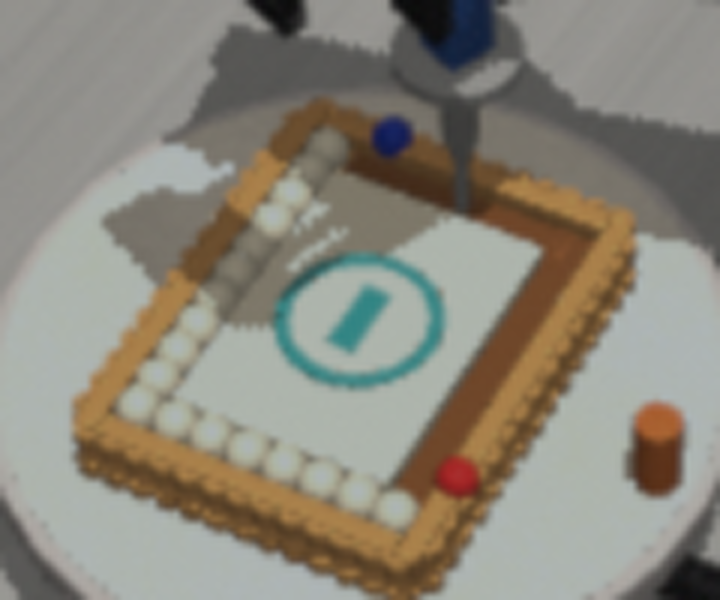

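Call:
apply_moves:
  increments:
    - {"xyz": [1.6,3.7,0],"rotation": [0,0,0],"grip": 255}
    - {"xyz": [3.2,7.3,0],"rotation": [0,0,0],"grip": 255}
    - {"xyz": [4.9,11,0],"rotation": [0,0,0],"grip": 255}
    - {"xyz": [6.5,14.6,0],"rotation": [0,0,0],"grip": 255}
    - {"xyz": [8.1,18.3,0],"rotation": [0,0,0],"grip": 255}

```text
time: 16.08
ee_pos: [0.5686, 0.0409, 0.18]
eef_rot: [0.823, 0.567, 0.0, 0.001]
ft_force: [-0.0, 0.8, -1.1]
width: 0.0179
```

Call:
apply_moves:
  increments:
    - {"xyz": [1.6,3.7,0],"rotation": [0,0,0],"grip": 255}
    - {"xyz": [3.2,7.3,0],"rotation": [0,0,0],"grip": 255}
    - {"xyz": [4.6,10.3,0],"rotation": [0,0,0],"grip": 255}
    - {"xyz": [4.6,10.3,0],"rotation": [0,0,0],"grip": 255}

```text
time: 16.58
ee_pos: [0.58, 0.0415, 0.1799]
eef_rot: [0.823, 0.568, 0.0, 0.001]
ft_force: [-0.3, 0.3, -1.0]
width: 0.0177
```

```bash
python3 look.py 16; python3 -c "
from h import *
go([.5796,.0415,.1803],69.3)"
```

```text
t 16.57 p [0.58   0.0415 0.1799] yaw 69.15 z [ 0.001 -0.001 -1.   ] F [-0.3  0.3 -1. ] w 0.0177
xyz [-0.1 -0.1 -0.3] rot [ 0.06  0.04 -0.14]
```

View pics/scene16.png

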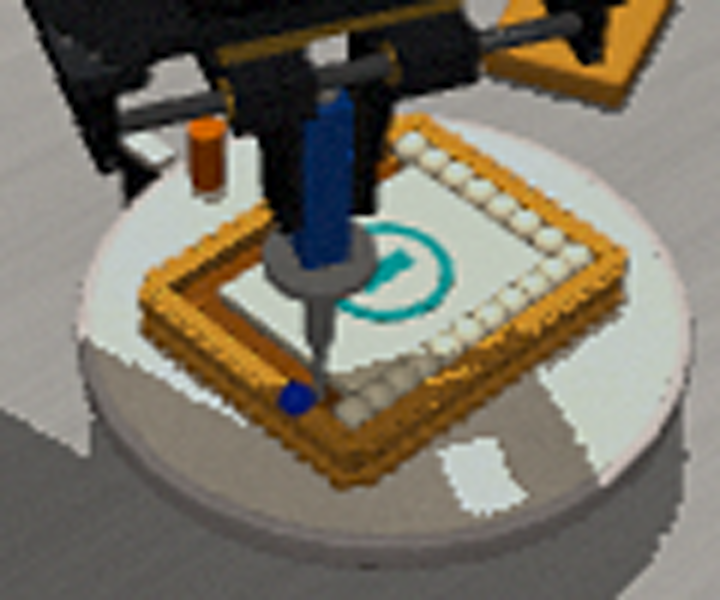

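View pics/side16.png

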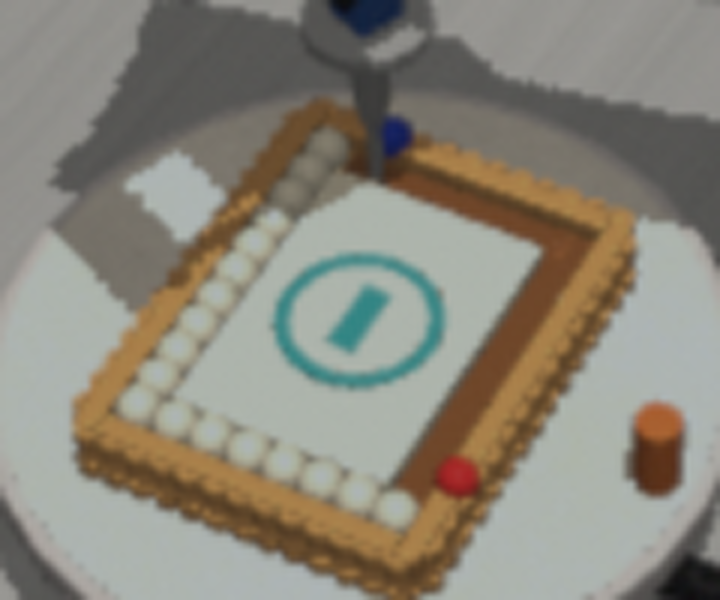

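The tip is at the blue dot: scene (320,395), side (376,180). The plate hasn't moved. I'll lift slowly, then carry the scriber back.

Call:
apply_moves:
  increments:
    - {"xyz": [0,0,-3],"rotation": [0,0,0],"grip": 255}
    - {"xyz": [0,0,-7],"rotation": [0,0,0],"grip": 255}
    - {"xyz": [0,0,-13],"rotation": [0,0,0],"grip": 255}
    - {"xyz": [0,0,-28],"rotation": [0,0,0],"grip": 255}
    - {"xyz": [0,0,-55],"rotation": [0,0,0],"grip": 255}

```text
time: 17.3
ee_pos: [0.5794, 0.0415, 0.2357]
eef_rot: [0.823, 0.568, -0.0, 0.0]
ft_force: [0.9, 0.2, -0.3]
width: 0.0174
```

```bash
python3 -c "
from h import *
st(); go([.4746,-.2634,.24],69.4)"
```

```text
t 17.3 p [0.5794 0.0415 0.2357] yaw 69.15 z [-0.    -0.001 -1.   ] F [ 0.9  0.2 -0.3] w 0.0174
xyz [-322.2   10.6   -4. ] rot [-0.    0.06 -0.25]
```

Call:
apply_moves:
  increments:
    - {"xyz": [-45,1.5,-4],"rotation": [0,0,-0.2],"grip": 255}
    - {"xyz": [-95,3,-4],"rotation": [0,0,-0.2],"grip": 255}
    - {"xyz": [-150,5,-4],"rotation": [0,0,-0.2],"grip": 255}
    - {"xyz": [-205,7,-4],"rotation": [0,0,-0.2],"grip": 255}
    - {"xyz": [-250,8.2,-4],"rotation": [0,0,-0.2],"grip": 255}

```text
time: 17.92
ee_pos: [0.4973, -0.1973, 0.2413]
eef_rot: [0.823, 0.568, -0.0, 0.001]
ft_force: [0.1, 0.2, -0.3]
width: 0.0179
```

```bash
python3 -c "
from h import *
st(); go([.4743,-.2628,.24],69.4)"
```

```text
t 17.93 p [ 0.4973 -0.1973  0.2413] yaw 69.28 z [ 0.001 -0.002 -1.   ] F [ 0.1  0.2 -0.3] w 0.0179
xyz [-69.4   1.6   1.4] rot [ 0.08  0.07 -0.12]
```

Call:
apply_moves:
  increments:
    - {"xyz": [-30,0.7,0],"rotation": [0,0,0],"grip": 255}
    - {"xyz": [-60,1.4,0],"rotation": [0,0,-0.1],"grip": 255}
    - {"xyz": [-69.4,1.6,0],"rotation": [0,0,-0.1],"grip": 255}
    - {"xyz": [-69.4,1.6,0],"rotation": [0,0,-0.1],"grip": 255}

```text
time: 18.42
ee_pos: [0.4745, -0.2625, 0.2419]
eef_rot: [0.822, 0.569, 0.0, 0.001]
ft_force: [-0.3, 0.5, -0.7]
width: 0.0182
```

Run:
```python
from h import *
st(); go([.4742,-.2628,.1155],69.4)
for n,b in {'side':(30,230,310,510),'scene':(190,340,130,330)}.items():
    c=cam(n); cv2.imwrite(f'pics/{n}17.png',cv2.resize(c['img'][b[0]:b[1],b[2]:b[3]],None,fx=3,fy=3,interpolation=cv2.INTER_CUBIC))
```

```text
t 18.43 p [ 0.4745 -0.2625  0.2419] yaw 69.36 z [ 0.002 -0.002 -1.   ] F [-0.3  0.5 -0.7] w 0.0182
xyz [ -0.2  -0.4 126.4] rot [ 0.12  0.05 -0.04]
```

View pics/side17.png

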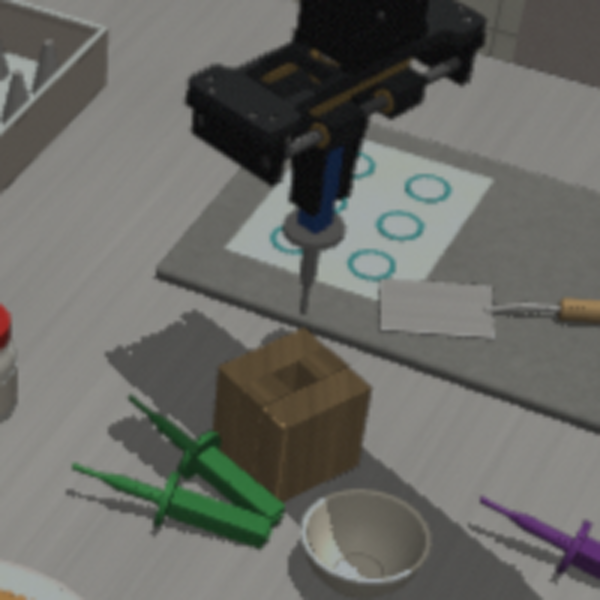

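View pics/scene17.png

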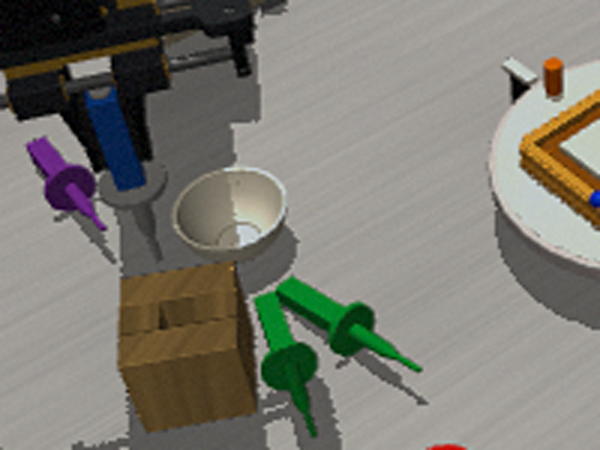

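The scriber hangs over the hole as it did on lifting, with its tip at (304,312). I'll lower it straight down.

Call:
apply_moves:
  increments:
    - {"xyz": [-0.2,-0.3,20],"rotation": [0.1,0,0],"grip": 255}
    - {"xyz": [-0.2,-0.3,42],"rotation": [0.1,0,0],"grip": 255}
    - {"xyz": [-0.2,-0.3,64],"rotation": [0.1,0,0],"grip": 255}
    - {"xyz": [-0.2,-0.3,86],"rotation": [0.1,0,0],"grip": 255}
    - {"xyz": [-0.2,-0.3,105],"rotation": [0.1,0,0],"grip": 255}

```text
time: 19.15
ee_pos: [0.4754, -0.26, 0.1359]
eef_rot: [0.821, 0.571, -0.0, -0.0]
ft_force: [-0.6, -0.1, -1.2]
width: 0.0179
```

```bash
python3 -c "
from h import *
st(); go([.4742,-.2628,.1155],69.4)"
```

```text
t 19.15 p [ 0.4754 -0.26    0.1359] yaw 69.61 z [-0.  0. -1.] F [-0.6 -0.1 -1.2] w 0.0179
xyz [-3.1 -0.1 20.4] rot [-0.02  0.01  0.21]
```

Call:
apply_moves:
  increments:
    - {"xyz": [-1.5,0,5],"rotation": [0,0,0],"grip": 255}
    - {"xyz": [-2.5,0,11],"rotation": [0,0,0.2],"grip": 255}
    - {"xyz": [-2.5,0,16],"rotation": [0,0,0.2],"grip": 255}
    - {"xyz": [-2.5,0,19.5],"rotation": [0,0,0.2],"grip": 255}
    - {"xyz": [-2.5,0,20],"rotation": [0,0,0.2],"grip": 255}

```text
time: 19.77
ee_pos: [0.4745, -0.2623, 0.1159]
eef_rot: [0.822, 0.569, -0.0, -0.0]
ft_force: [0.0, -0.2, -1.0]
width: 0.0177
```

Run:
```python
from h import *
st(); go([.4742,-.2628,.1155],69.4)
c=cam('side'); cv2.imwrite('pics/s18.png',cv2.resize(c['img'][80:230,310:510],None,fx=4,fy=4,interpolation=cv2.INTER_CUBIC))
```

```text
t 19.77 p [ 0.4745 -0.2623  0.1159] yaw 69.41 z [-0.  0. -1.] F [ 0.  -0.2 -1. ] w 0.0177
xyz [-0.6 -0.1  0.4] rot [-0.02  0.01  0.01]
```

View pics/s18.png

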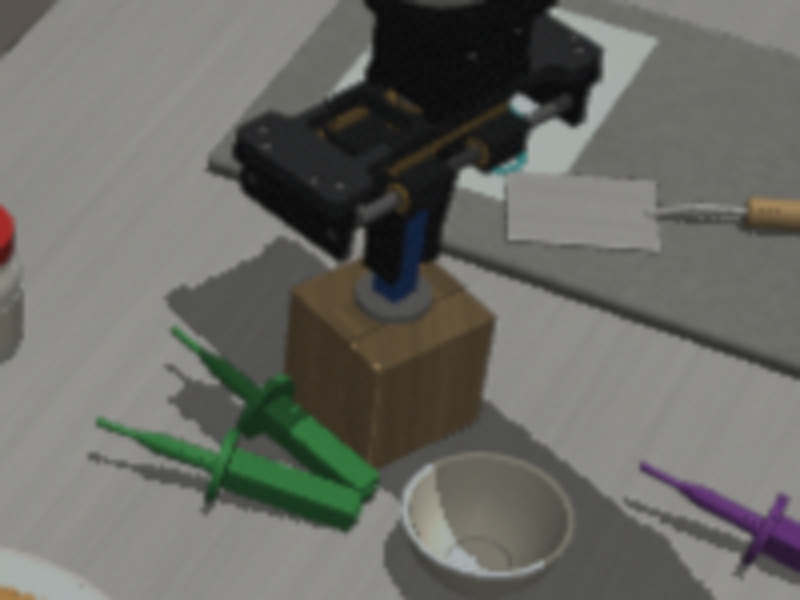

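It's home, looking the same as before the grasp. I'll release it and retreat.

Call:
apply_moves:
  increments:
    - {"xyz": [0,0,0.6],"rotation": [0,0,0],"grip": 255}
    - {"xyz": [0,0,0.6],"rotation": [0,0,0],"grip": 200}
    - {"xyz": [0,0,0.6],"rotation": [0,0,0],"grip": 100}
    - {"xyz": [0,0,0.6],"rotation": [0,0,0],"grip": 0}
    - {"xyz": [0,0,0.6],"rotation": [0,0,0],"grip": 0}

```text
time: 20.45
ee_pos: [0.4746, -0.2623, 0.1154]
eef_rot: [0.822, 0.569, -0.0, -0.0]
ft_force: [0.2, -0.5, 0.2]
width: 0.0409
```

Call:
apply_moves:
  increments:
    - {"xyz": [0,0,0],"rotation": [0,0,0],"grip": 0}
    - {"xyz": [0,0,0],"rotation": [0,0,0],"grip": 0}
    - {"xyz": [0,0,-30],"rotation": [0,0,0],"grip": 0}
    - {"xyz": [0,0,-75],"rotation": [0,0,0],"grip": 0}
    - {"xyz": [0,0,-125],"rotation": [0,0,0],"grip": 0}

```text
time: 21.08
ee_pos: [0.4742, -0.2621, 0.2414]
eef_rot: [0.822, 0.569, -0.0, -0.0]
ft_force: [-0.0, -1.3, -0.1]
width: 0.0851
```

```bash
python3 look.py 19
python3 - <<'E'
from h import *
st()
for n,b in {'side':(80,230,310,510),'wrist':(165,290,270,400)}.items():
    c=cam(n); cv2.imwrite(f'pics/{n}20.png',cv2.resize(c['img'][b[0]:b[1],b[2]:b[3]],None,fx=4,fy=4,interpolation=cv2.INTER_CUBIC))
E
```

```text
t 21.07 p [ 0.4742 -0.2621  0.2414] yaw 69.41 z [-0.001  0.    -1.   ] F [-0.  -1.3 -0.1] w 0.0851
t 21.18 p [ 0.4768 -0.2634  0.2462] yaw 69.4 z [ 0.008 -0.004 -1.   ] F [-0.8 -0.7 -0.8] w 0.0868
```

View pics/side20.png

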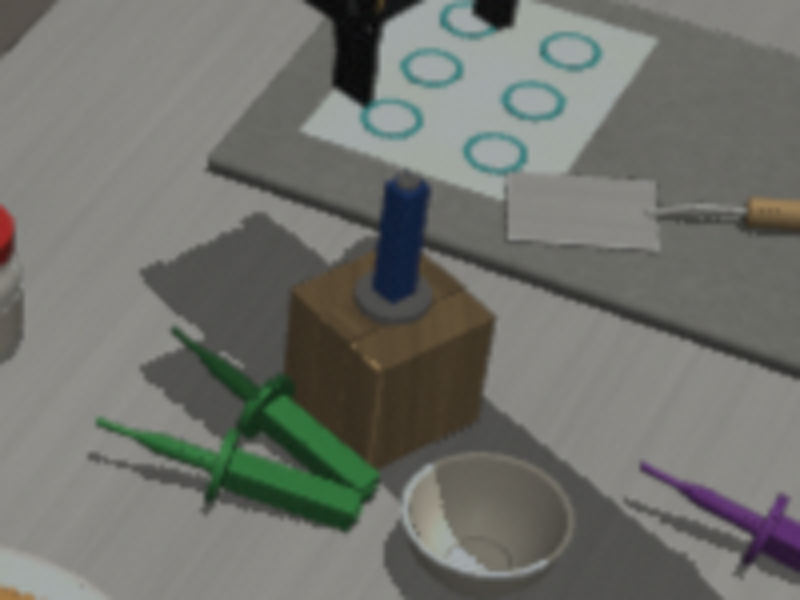

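View pics/side19.png

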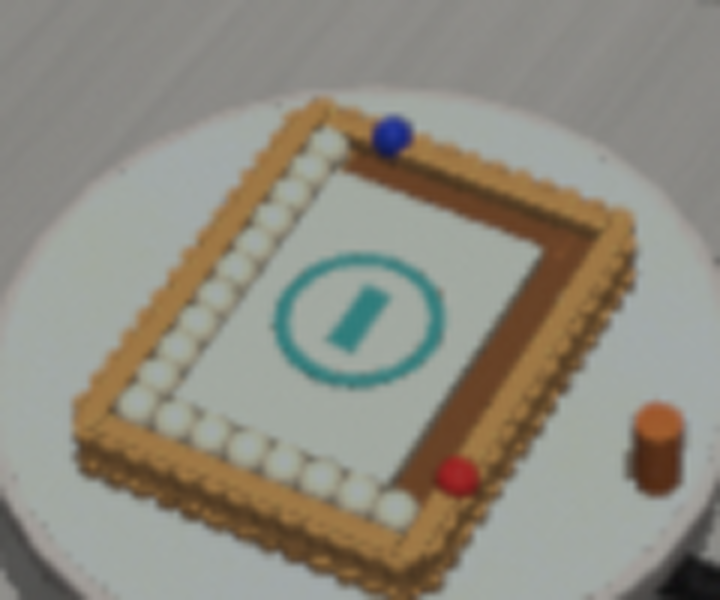

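View pics/wrist20.png

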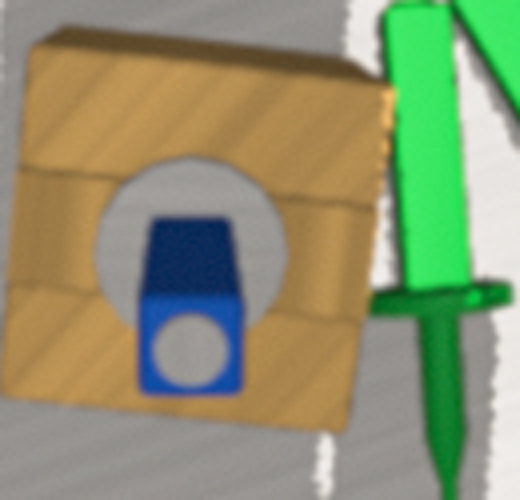

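The scriber stands upright with its disc on the block and centred, and the turntable hasn't moved. I'll let the arm settle, then hand in.

Call:
apply_moves:
  increments:
    - {"xyz": [0,0,-10],"rotation": [0,0,0],"grip": 0}
    - {"xyz": [0,0,-10],"rotation": [0,0,0],"grip": 0}
    - {"xyz": [0,0,-10],"rotation": [0,0,0],"grip": 0}

```text
time: 21.65
ee_pos: [0.4748, -0.2624, 0.2506]
eef_rot: [0.822, 0.569, 0.0, 0.0]
ft_force: [0.5, 0.2, -0.4]
width: 0.087
```

```bash
python3 -c "
from h import *
st(); print(r.close_job())"
```

```text
t 21.65 p [ 0.4748 -0.2624  0.2506] yaw 69.4 z [ 0.001 -0.    -1.   ] F [ 0.5  0.2 -0.4] w 0.087
the job is handed in; nothing more can be done
None
```

I finished every step and handed the job in at 21.7 s; no verdict was reported.

- **Turntable:** I turned it by its peg to the pointer. It measured about 1° to 2° off, against a limit of 4.6°, and looked unmoved in the last picture.
- **Groove:** The scriber tip went from the red dot round the corner to the blue dot at about 3 cm/s without lifting. It ran about 1 mm above the groove floor by my estimate, and the wrist force stayed under about 2 N.
- **Scriber:** It is back upright in its holder, disc on the block and shaft near the hole's centre. The gripper is open and well clear of it.

**Where checks disagreed:**
- The two fixed cameras and the arm's own readings differed by up to about 4 mm on the biscuit's position and about 1° on its angle. I corrected for this by comparing the tip with the groove in the pictures.
- The green and purple look-alikes toppled early on; the arm had not touched them.
- I took no final measurement of the jar, bottle, bowl and small biscuit. The arm did not go near them, and those in view looked unmoved.

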